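# Set up the lining wheel for a small vase

## Robot

A 6-joint arm with a two-finger parallel gripper is mounted at the origin on the work surface. World frame = base frame: x ahead of the robot, y to its left, z up, the work surface at z = 0. Lengths are in mm, angles in rad, forces in N, time in s.
With the tool pointing down it reaches from about 400 to 925 mm from the base axis. Payload 12.5 kg.
Tool frame: the origin (TCP) lies at the very end of the fingers, on their centre line; the grasp point (between the pads) lies 19 mm behind it; z points along the fingers, y is the line along which they close (so a half turn about z gives the same grasp; the last joint's range is limited). The gripper opens to 95 mm and grips with 3 to 60 N. Pads are 20 mm wide; open, the fingers measure 119 mm over their backs; the gripper's body (75 mm by 180 mm) begins 59 mm behind the grasp point.
Start: joints at [-0.106, 0.491, 1.559, -0, 1.092, -0.106], TCP at [625.017, 0.021, 214.661] pointing down, gripper open.
Joint ranges: [-3.1, 3.1], [-0.84, 2.19], [0.05, 2.79], [-1.13, 4.28], [0.06, 2.93], [-2.69, 2.69]. Speed limits (rad/s): [2.22, 2.22, 2.79, 3.14, 3.14, 3.14].

## Interface

Orientations are given as [roll, pitch, yaw] about the fixed x, y, z axes, in that order (R = Rz(yaw) Ry(pitch) Rx(roll)).
In Python, from cell import * gives the robot as it stands.
- The arm moves only by the tool jog_arm, never from a script. Its argument "targets" is a list of rows, each an object with "turn": the turn, a rotation vector about the world's x, y, z in degrees, a list of three; "slide": the shift along the world's x, y, z in mm, a list of three; "claw": the opening in per cent of the stroke, from 0 (shut) to 100 (fully open). In form: [{"turn": [wx, wy, wz], "slide": [x, y, z], "claw": claw}, ...]. A call has 1 to 5 rows; each row shifts and turns the commanded pose from where the row before left it; what a row does not reach is not made up. A row lasts 1/8 s, in which the tool goes at most 62.5 mm and 10.7 degrees, less where a joint would pass 70% of its speed; a pose out of reach is approached as far as the arm can. A call with a gripper value outside its range is refused whole. The fingers move at their own pace and stop on an object; the grip force is fixed at half the most. Time passes only in rows, so rows that do not move let the fingers close. It gives the time, the measured TCP pose, the force, the opening and the grip force at its end, in the units of the state.
- state(): the state, without advancing time (a new reading comes with each control period).
- read_camera(name): name is "scene" or "side" or "wrist"; returns a dict with "frame" (480x640x3 uint8, blue, green, red), "mtx" (3x3 intrinsics, pixels), "R" (3x3) and "t" (3): a world point X has camera coordinates R X + t. Camera axes: x right, y down, z forward; pixel columns grow to the right and rows downward; lengths in mm; the calibration is good to about 2 mm. A picture is of the moment at which its call begins. There is no depth.
- job_done(): hands the job in; it is judged then, once.
Trained networks look in the newest picture that a camera, given by its name, has taken for a name from the list of things; names that differ only in an ending like _2 or _b are one class to them, and where a whole thing is asked for, a point or a joint stands for the part that bears it (a point fixed in the world has none). Each returns a list of dicts, best first, with "conf" (0 to 1); they miss things now and then, are a little off and sometimes report something else, mostly with a low value. They report only what shows in the picture. A call takes as long as a camera call. They do not tell look-alikes from the thing itself.
- look_for(query, camera): "xy" ([column, row] in pixels, amid what is visible of it).
The state is a dict: "t": time; "joints": joint angles; "qvel": joint speeds; "tau": joint torques, N m; "eef_pos": TCP position; "tcp_rot": TCP orientation; "ft_force": force on the tool from outside, world axes, zero at the start; "moment": the same for the moment, N m; "opening": opening from 0.0 (shut) to 1.0 (fully open); "grip_force": force on a finger pad.
Only numpy, scipy, OpenCV 4.12 (cv2) and the standard library are available. Lean on these libraries where they do the work, as an engineer would, in place of code of your own. Each camera call takes 0.05 s, during which the arm holds its last target. There are 200 camera calls.

## Task

Get the lining wheel ready for decorating the small vase: pull the dust plug out of the spindle and put it in the tray, then seat the wheel head's tapered shank fully home in the spindle with the slot in its flange over the two drive dogs. Then stack every riser block on the head, each pressed fully down onto the pins of the piece below, and finally stand the vase upright on the top block, its foot ring down over the pins. Do not knock over the vase or disturb the glaze bottles, the brush pot and the jug.

Things in the scene. Friction and masses are not known exactly. Their poses are not given: they have to be found in the camera images.
- wheel: the lining wheel's fixed round grey housing, 174 mm across, 46 mm high at the rim, with a bearing neck 82 mm across rising to 78 mm; origin on its axis at the bench surface. The steel spindle stands up in its middle.
- spindle (a joint): turn of the steel spindle about its vertical axis, rad, counterclockwise from above; it turns against a light friction of 0.25 N m and stays where it is left; its start differs from run to run
- spindle_nose (a point): centre of the spindle's flat upper face (64 mm across, 95 mm above the bench), z up, turning with it. The taper bore opens here, 31 mm wide at the mouth, 24 mm at 45 mm depth. Two drive dogs stand on the face at this frame's +x and -x, centred 24.5 mm from the axis, each 9 mm along x, 10 mm along y (6 mm at the bevelled top), 8 mm high
- plug: black plastic dust plug, 60 g, at first in the bore: origin at the centre of the underside of its collar (36 mm across, 5 mm thick), which lies on the spindle face; above the collar a round grip 26 mm across up to z = 38 mm; below a tapered body 36 mm long, 27 to 20 mm thick; z up along it
- head: aluminium wheel head, about 400 g, at first hanging in the stand; origin on its axis at the underside of its round flange (64 mm across, z 0 to 12 mm). Below it a tapered steel shank 42 mm long, 29 mm thick, 22 mm at the tip. Across the flange's underside runs a slot along the head's x, 13 mm wide, 9 mm deep, to go over the dogs (either way round). Seated, its origin lies at spindle_nose
- head_top (a point): centre of the top face of the head's square table, 34 mm above the head's origin, same axes. The table is 56 x 56 mm, 22 mm high (from the flange up), its sides along x and y. On it stand two locating pins at x = +17 and -17 mm, 9 mm thick with bevelled tips, 8 mm high
- stand: wooden stand, 100 x 100 x 50 mm, with an upright through hole 34 mm wide in the middle in which the head hangs, its flange on the top face; fixed; origin at the centre of its underside
- tray: white open parts tray, 130 x 110 mm, walls 30 mm high and 4 mm thick, fixed; origin at the centre of its underside, x along the long side
- riser1: grey plastic riser block 56 x 56 x 20 mm, 80 g, on the bench; three to five alike are there; origin at the centre of its underside, z up, sides along x and y. On top two pins at x = +17 and -17 mm, 9 mm thick, 8 mm high, tips bevelled; beneath two holes at the same places, 10.6 mm wide, 9.5 mm deep: pressed home (either way round) it lies flat on the piece below
- riser2: grey plastic riser block 56 x 56 x 20 mm, 80 g, on the bench; three to five alike are there; origin at the centre of its underside, z up, sides along x and y. On top two pins at x = +17 and -17 mm, 9 mm thick, 8 mm high, tips bevelled; beneath two holes at the same places, 10.6 mm wide, 9.5 mm deep: pressed home (either way round) it lies flat on the piece below
- riser3: grey plastic riser block 56 x 56 x 20 mm, 80 g, on the bench; three to five alike are there; origin at the centre of its underside, z up, sides along x and y. On top two pins at x = +17 and -17 mm, 9 mm thick, 8 mm high, tips bevelled; beneath two holes at the same places, 10.6 mm wide, 9.5 mm deep: pressed home (either way round) it lies flat on the piece below
- riser4: grey plastic riser block 56 x 56 x 20 mm, 80 g, on the bench; three to five alike are there; origin at the centre of its underside, z up, sides along x and y. On top two pins at x = +17 and -17 mm, 9 mm thick, 8 mm high, tips bevelled; beneath two holes at the same places, 10.6 mm wide, 9.5 mm deep: pressed home (either way round) it lies flat on the piece below
- riser5: grey plastic riser block 56 x 56 x 20 mm, 80 g, on the bench; three to five alike are there; origin at the centre of its underside, z up, sides along x and y. On top two pins at x = +17 and -17 mm, 9 mm thick, 8 mm high, tips bevelled; beneath two holes at the same places, 10.6 mm wide, 9.5 mm deep: pressed home (either way round) it lies flat on the piece below
- vase: small white bisque vase, 92 mm high, about 180 g; origin at the centre of the foot's underside, z up. Foot ring 55 mm across, hollow inside (47 mm across, 10 mm deep) so that it goes over the two pins in any direction and stands flat on the block; belly 66 mm across at z = 28 mm; straight neck 34 mm across from z = 52 to 92 mm
- glaze_a: dark glaze bottle, 60 mm across, 170 mm high, to be left alone; origin at its foot
- glaze_b: olive glaze bottle, 62 mm across, 180 mm high, to be left alone; origin at its foot
- brushpot: ochre pot with brushes, 76 mm across, 100 mm high (the brushes to 235 mm), to be left alone; origin at its foot
- jug: little terracotta jug, 68 mm across, 78 mm high, to be left alone; origin at its foot
Mind the look-alikes: they are no part of the job. What is shaped like the riser3 but yellow is not meant. What is shaped like the vase but purple is not meant.

How it is judged (in metres and radians):
On the way, in this order (a step that is already met when the one before it is completed fails the run):
1. the dust plug is out of the spindle and is in the tray (x of plug in the frame of tray between -0.062 and 0.062 m and y of plug in the frame of tray between -0.052 and 0.052 m and z of plug in the frame of tray below 0.06 m), for 0.2 s.
2. the head is seated in the spindle, its flange flat on the face and its slot over the dogs (z of head in the frame of spindle_nose between -0.002 and 0.002 m and horizontal distance between head and spindle_nose below 0.003 m and angle between the x axis of head and the x axis of spindle_nose, either way round below 0.08 rad and angle between head's own z axis and vertical below 0.04 rad), for 0.2 s.
3. every riser block is stacked on the head, each pressed fully onto the pins below (all of step 2 and horizontal distance between each of riser1, riser2, riser3, riser4, riser5 and head below 0.004 m and angle between the x axis of each of riser1, riser2, riser3, riser4, riser5 and the x axis of head, either way round below 0.1 rad and angle between each of riser1, riser2, riser3, riser4, riser5's own z axis and vertical below 0.05 rad and (z of riser1 in the frame of head between 0.0315 and 0.0365 m or z of riser1 in the frame of head between 0.0515 and 0.0565 m or z of riser1 in the frame of head between 0.0715 and 0.0765 m or z of riser1 in the frame of head between 0.0915 and 0.0965 m or z of riser1 in the frame of head between 0.1115 and 0.1165 m) and (z of riser2 in the frame of head between 0.0315 and 0.0365 m or z of riser2 in the frame of head between 0.0515 and 0.0565 m or z of riser2 in the frame of head between 0.0715 and 0.0765 m or z of riser2 in the frame of head between 0.0915 and 0.0965 m or z of riser2 in the frame of head between 0.1115 and 0.1165 m) and (z of riser3 in the frame of head between 0.0315 and 0.0365 m or z of riser3 in the frame of head between 0.0515 and 0.0565 m or z of riser3 in the frame of head between 0.0715 and 0.0765 m or z of riser3 in the frame of head between 0.0915 and 0.0965 m or z of riser3 in the frame of head between 0.1115 and 0.1165 m) and (z of riser4 in the frame of head between 0.0315 and 0.0365 m or z of riser4 in the frame of head between 0.0515 and 0.0565 m or z of riser4 in the frame of head between 0.0715 and 0.0765 m or z of riser4 in the frame of head between 0.0915 and 0.0965 m or z of riser4 in the frame of head between 0.1115 and 0.1165 m) and (z of riser5 in the frame of head between 0.0315 and 0.0365 m or z of riser5 in the frame of head between 0.0515 and 0.0565 m or z of riser5 in the frame of head between 0.0715 and 0.0765 m or z of riser5 in the frame of head between 0.0915 and 0.0965 m or z of riser5 in the frame of head between 0.1115 and 0.1165 m)), for 0.2 s.
At the end, for the whole second after the job is handed in: Plug in the tray; head seated (2 mm of the face, 3 mm of the axis, slot within 0.08 rad of the dogs); every riser present in the stack, 4 mm of the axis, 0.1 rad of the head, flat on the layer below (2.5 mm); vase upright and at rest on the top block, 6 mm of the axis, foot down (2.5 mm) (all of step 1 and all of step 3 and horizontal distance between vase and head below 0.006 m and angle between vase's own z axis and vertical below 0.06 rad and (z of vase in the frame of head between 0.0915 and 0.0965 m or z of vase in the frame of head between 0.1115 and 0.1165 m or z of vase in the frame of head between 0.1315 and 0.1365 m) and linear speed of vase below 0.02 m/s); the robot touches nothing.
It fails at once if the dark glaze bottle was disturbed (moved more than 30 mm) (distance of glaze_a from where it was at the start of the episode above 0.03 m).
It fails at once if the olive glaze bottle was disturbed (moved more than 30 mm) (distance of glaze_b from where it was at the start of the episode above 0.03 m).
It fails at once if the brush pot was disturbed (moved more than 30 mm) (distance of brushpot from where it was at the start of the episode above 0.03 m).
It fails at once if the jug was disturbed (moved more than 30 mm) (distance of jug from where it was at the start of the episode above 0.03 m).
It fails at once if the vase was knocked over (angle between vase's own z axis and vertical above 0.7 rad).
Of riser1, riser2, riser3, riser4, riser5 only 3 to 5 are there at a start; the rules pass over those that are not, and their reading is None.
At some moment in a run one of riser1, riser2, riser3, riser4, riser5 may be knocked a few centimetres aside while the robot is not near it.
It also fails if it takes over 210 s, if anything falls off the work surface, if the arm or the gripper's body presses on something with over 40 N, if the wrist force passes 120 N, or if a joint passes its speed limit or range.

## Working session

There is one attempt and no reset: what is moved stays moved. The work goes in short steps, Python scripts to look and compute and a tool call to move; the robot and the scene stay as the last step left them, time stands still between calls to the robot, and variables do not carry over. Pictures are saved under pics/ and viewed, at most 14 in all, crops included, and the job is handed in when it is done.

Besides the shell and the picture viewer there is one more tool, called by a JSON object that holds its "name" and its "arguments", one argument or row to a line. jog_arm: Moves the arm, as the interface text tells. Its arguments: {"type":"object","properties":{"targets":{"type":"array","items":{"type":"object","properties":{"turn":{"type":"array","items":{"type":"number"}},"slide":{"type":"array","items":{"type":"number"}},"claw":{"type":"number"}}}}},"required":["targets"]}

```bash
ls; mkdir -p pics; cat > h.py <<'E'
from cell import *
import numpy as np, cv2
def cam(n):
    c=read_camera(n); c={k:np.array(v) for k,v in c.items()}; return c
def proj(c,X):
    p=c['mtx']@(c['R']@np.array(X,float)+c['t'].ravel()); return p[:2]/p[2]
def ray(c,uv):
    d=c['R'].T@np.linalg.inv(c['mtx'])@np.array([uv[0],uv[1],1.]); o=-c['R'].T@c['t'].ravel(); return o,d/np.linalg.norm(d)
def atz(c,uv,z):
    o,d=ray(c,uv); return o+d*(z-o[2])/d[2]
def tri(obs):
    A=np.zeros((3,3));b=np.zeros(3)
    for c,uv in obs:
        o,d=ray(c,uv);M=np.eye(3)-np.outer(d,d);A+=M;b+=M@o
    return np.linalg.solve(A,b)
E
python3 - <<'E'
from h import *
cs={}
for n in ['scene','side','wrist']:
    c=cam(n);cs[n]=c;cv2.imwrite(f'pics/{n}0.png',c['frame'])
    print(n,-c['R'].T@c['t'].ravel(),c['R'][2])
    for q in ['wheel','spindle_nose','plug','head','stand','tray','riser1','vase','glaze_a','brushpot','jug']:
        try: print(q,[(np.round(r['xy']).astype(int).tolist(),round(r['conf'],2)) for r in look_for(q,n)][:9])
        except Exception as e: print(q,e)
print(state())
E
```

```text
pics
scene [1259.55437761  668.26962637  930.03321856] [-0.53025226 -0.51901713 -0.67041313]
wheel [([336, 256], 0.79)]
spindle_nose [([335, 234], 0.53), ([335, 226], 0.49)]
plug [([332, 228], 0.74), ([259, 223], 0.61), ([262, 186], 0.37)]
head [([396, 299], 0.73)]
stand [([391, 318], 0.88)]
tray [([426, 276], 0.92), ([448, 346], 0.45)]
riser1 [([261, 187], 0.79), ([315, 190], 0.72), ([257, 225], 0.68), ([231, 204], 0.62), ([240, 167], 0.53)]
vase [([349, 198], 0.82), ([284, 201], 0.76), ([201, 167], 0.36)]
glaze_a [([447, 345], 0.8), ([485, 320], 0.71), ([284, 202], 0.62)]
brushpot [([198, 168], 0.77)]
jug [([447, 347], 0.72), ([246, 269], 0.6)]
side [ 164.04785072 -609.18794761  969.30607863] [ 0.35577864  0.54428299 -0.75972205]
wheel [([298, 269], 0.83), ([397, 248], 0.53), ([294, 238], 0.21)]
spindle_nose []
plug [([294, 239], 0.57), ([321, 446], 0.17)]
head [([262, 180], 0.85)]
stand [([264, 198], 0.84)]
tray [([208, 224], 0.72)]
riser1 [([415, 470], 0.95), ([424, 382], 0.88), ([376, 412], 0.82), ([287, 395], 0.74), ([320, 443], 0.72), ([383, 335], 0.63)]
vase [([250, 340], 0.9
[... 507 characters left out ...]
1)]
{'t': 1.8, 'joints': array([-1.05590562e-01,  4.90935376e-01,  1.55888680e+00,  3.20970415e-05,
        1.09169591e+00, -1.05582852e-01]), 'qvel': array([ 3.35676283e-04, -5.24537472e-04,  1.51156129e-03, -1.04294631e-03,
       -1.81221306e-04,  1.58906919e-05]), 'tau': array([ 5.25733267e-04, -6.12455249e+01, -2.58429444e+01,  6.94285543e-02,
        4.45617107e-02,  1.30306637e-05]), 'eef_pos': array([6.25026537e+02, 3.35963862e-02, 2.14643507e+02]), 'tcp_rot': array([ 3.14151551e+00, -2.04679669e-05,  1.57077382e+00]), 'ft_force': array([ 0.03715706, -0.02638147,  0.7517255 ]), 'moment': array([-0.02792055, -0.00723407, -0.07253843]), 'grip_force': 0.0, 'opening': 1.0046434108546205}
```

View pics/scene0.png

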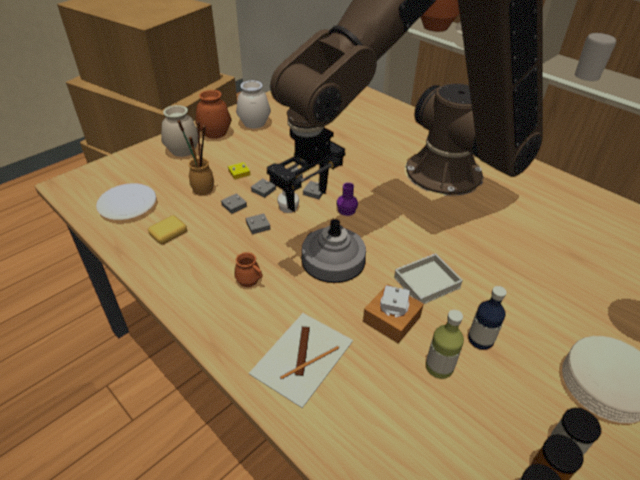

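View pics/side0.png

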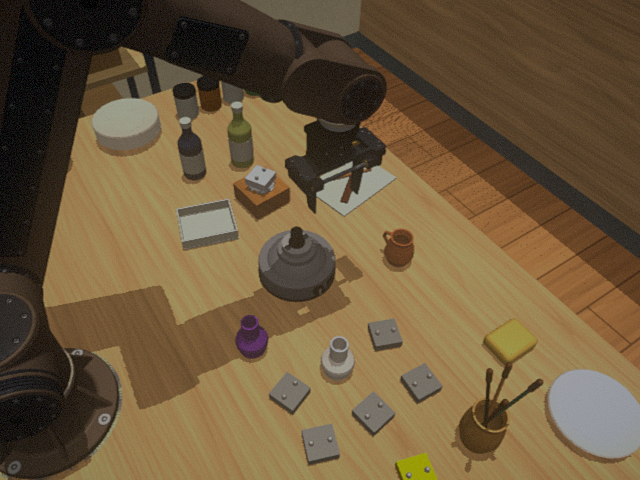

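View pics/wrist0.png

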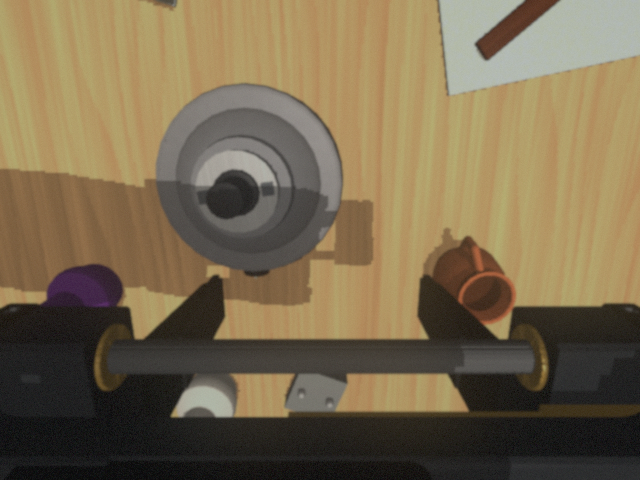

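```bash
python3 - <<'E'
from h import *
s,d,w=[cam(n) for n in ['scene','side','wrist']]
import pickle; pickle.dump((s,d),open('fix.pkl','wb'))
f=lambda a:np.round(a,1).tolist()
print(s['mtx'][0,0],w['mtx'],w['R'])
print('plug top tri',f(tri([(s,(335,221)),(d,(297,232)),(w,(224,205))])), 'sd',f(tri([(s,(335,221)),(d,(297,232))])))
print('stand/head',f(tri([(s,(396,299)),(d,(262,180))])), 'headtop z',f(atz(d,(262,173),84)),f(atz(s,(397,294),84)))
print('tray floor',f(atz(s,(428,279),5)),f(atz(d,(208,224),5)))
for n,uv in dict(r1=(385,334),r2=(421,383),r3=(374,412),r4=(290,392),r5=(321,443),yel=(417,469)).items(): print(n,f(atz(d,uv,20)))
for uv in [(262,187),(313,190),(258,223),(233,203),(239,170)]: print('scene',f(atz(s,uv,20)))
print('vase top',f(atz(d,(339,344),92)),'purple',f(atz(d,(249,322),92)))
print('glaze_b top',f(atz(s,(455,317),180)),'jug',f(atz(d,(400,236),78)), 'brush',f(atz(d,(484,440),5)))
E
```

```text
494.3458951504462 [[377.40108287   0.         320.7991394 ]
 [  0.         377.40108287 240.28137332]
 [  0.           0.           1.        ]] [[ 9.99999831e-01  5.37455508e-04 -2.20888696e-04]
 [ 5.77328148e-04 -9.62072769e-01  2.72792329e-01]
 [-6.58972600e-05 -2.72792410e-01 -9.62072916e-01]]
plug top tri [558.8, 31.2, 129.9] sd [558.3, 32.0, 129.8]
stand/head [604.4, 270.3, 68.0] headtop z [611.2, 272.7, 84.0] [599.6, 272.0, 84.0]
tray floor [440.5, 258.4, 5.0] [451.0, 262.4, 5.0]
r1 [614.4, -214.4, 20.0]
r2 [605.6, -335.5, 20.0]
r3 [496.0, -333.2, 20.0]
r4 [387.4, -217.9, 20.0]
r5 [383.2, -328.3, 20.0]
yel [496.2, -453.0, 20.0]
scene [506.1, -322.4, 20.0]
scene [403.0, -202.9, 20.0]
scene [624.0, -198.7, 20.0]
scene [619.2, -320.2, 20.0]
scene [500.6, -443.8, 20.0]
vase top [495.7, -215.7, 92.0] purple [379.2, -85.5, 92.0]
glaze_b top [640.0, 431.9, 180.0] jug [768.2, -60.5, 78.0] brush [635.5, -476.4, 5.0]
```

```bash
python3 - <<'E'
import cv2
a=cv2.imread('pics/side0.png')[300:480,230:440]; b=cv2.imread('pics/wrist0.png')[80:280,150:350]
b=cv2.resize(b,(540,540),interpolation=3)[:, :400]; a=cv2.resize(a,(400,343),interpolation=3)
import numpy as np
o=np.zeros((540,800,3),np.uint8);o[:343,:400]=a;o[:,400:]=b
cv2.imwrite('pics/crop1.png',o)
E
```

```text
(no output)
```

View pics/crop1.png

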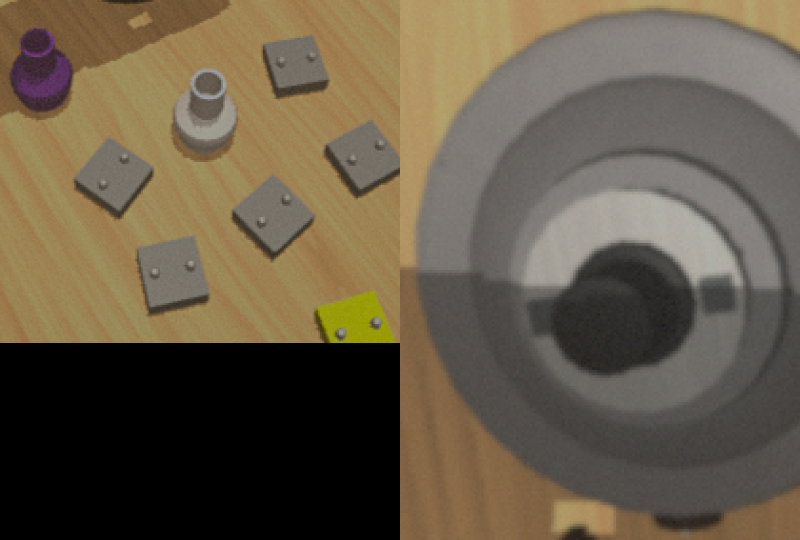

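The side view shows five grey risers at (385,334), (421,383), (374,412), (290,392) and (321,443), with the yellow look-alike at (417,469). The white vase is at (338,358) and the purple look-alike at (251,338). The black plug in the spindle at wrist (225,205) is the only candidate for the plug. The close crop shows the dogs at wrist (267,189) and (203,197), so the spindle axis is near (562,33).

{"name": "jog_arm", "arguments": {
  "targets": [
    {"slide": [-32, 16, 0], "turn": [0, 0, 0], "claw": 65},
    {"slide": [-32, 17, 0], "turn": [0, 0, 0], "claw": 65},
    {"slide": [0, 0, -20], "turn": [0, 0, 0], "claw": 65},
    {"slide": [0, 0, 0], "turn": [0, 0, 0], "claw": 65}
  ]
}}

```text
t: 2.45
eef_pos: [560.5, 33.2, 194.0]
tcp_rot: [-3.14, -0.0, 1.571]
ft_force: [0.7, 0.5, 0.3]
opening: 0.668
grip_force: 0.0
```

```bash
python3 - <<'E'
from h import *
w=cam('wrist');cv2.imwrite('pics/w1.png',w['frame']);print(-w['R'].T@w['t'].ravel(),state()['eef_pos'])
for X in [(561,33,133),(561,33,103)]: print(proj(w,X))
E
```

```text
[562.1018438  110.09604054 363.98580691] [561.11309028  32.99491467 194.69361514]
[319.66530278 257.62373622]
[319.863599   244.43737092]
```

View pics/w1.png

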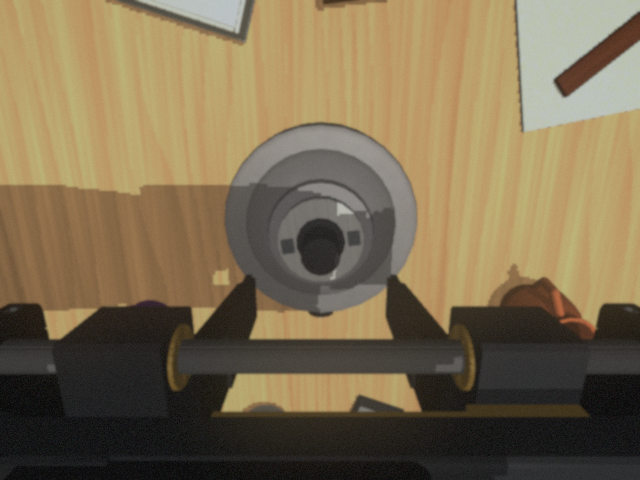

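The dogs are at (287,246) and (354,238), which puts the axis at about (561.5,34) with dog yaw about 6.8°. The fingers straddle the plug, so I'll grasp and pull.

{"name": "jog_arm", "arguments": {
  "targets": [
    {"slide": [0.5, 0.5, -45], "turn": [0, 0, 0], "claw": 65},
    {"slide": [0, 0, -40], "turn": [0, 0, 0], "claw": 65},
    {"slide": [0, 0, 0], "turn": [0, 0, 0], "claw": 10},
    {"slide": [0, 0, 0], "turn": [0, 0, 0], "claw": 10},
    {"slide": [0, 0, 0], "turn": [0, 0, 0], "claw": 10}
  ]
}}

```text
t: 3.12
eef_pos: [562.4, 33.4, 111.4]
tcp_rot: [3.139, 0.0, 1.571]
ft_force: [-1.1, 0.6, 0.4]
opening: 0.39
grip_force: 0.0
```

{"name": "jog_arm", "arguments": {
  "targets": [
    {"slide": [0, 0, 0], "turn": [0, 0, 0], "claw": 10},
    {"slide": [0, 0, 15], "turn": [0, 0, 0], "claw": 10},
    {"slide": [0, 0, 35], "turn": [0, 0, 0], "claw": 10},
    {"slide": [0, 0, 15], "turn": [0, 0, 0], "claw": 10}
  ]
}}

```text
t: 3.62
eef_pos: [562.2, 33.5, 177.2]
tcp_rot: [3.138, 0.0, 1.571]
ft_force: [-1.0, -0.1, -1.1]
opening: 0.268
grip_force: 30.0
```

{"name": "jog_arm", "arguments": {
  "targets": [
    {"slide": [-23, 45, 0], "turn": [0, 0, 0], "claw": 10},
    {"slide": [-23, 45, 0], "turn": [0, 0, 0], "claw": 10},
    {"slide": [-23, 45, 0], "turn": [0, 0, 0], "claw": 10},
    {"slide": [-23, 45, 0], "turn": [0, 0, 0], "claw": 10},
    {"slide": [-23, 46, 0], "turn": [0, 0, 0], "claw": 10}
  ]
}}

```text
t: 4.25
eef_pos: [445.6, 260.8, 175.0]
tcp_rot: [3.141, -0.0, 1.571]
ft_force: [1.4, -0.5, 0.5]
opening: 0.266
grip_force: 30.0
```

```bash
python3 - <<'E'
from h import *
w=cam('wrist');cv2.imwrite('pics/w2.png',w['frame']);print(-w['R'].T@w['t'].ravel(),state()['eef_pos'],state()['grip_force'])
E
```

```text
[446.91259569 337.73406521 344.91074527] [443.1458176  264.58119681 175.00148369] 30.000259280204773
```

View pics/w2.png

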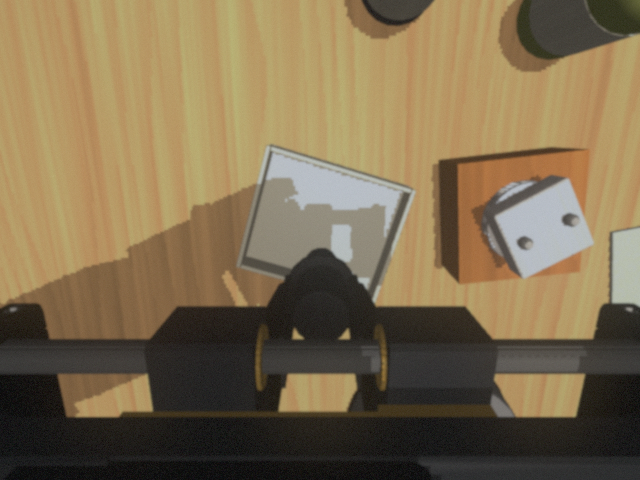

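Tray centre is near (325,228), so about (451,258). The head pins are at (571,220) and (525,243), putting the head at about (604,272) with yaw about 26.5°. Lowering the plug now.

{"name": "jog_arm", "arguments": {
  "targets": [
    {"slide": [5, -3, -40], "turn": [0, 0, 0], "claw": 10},
    {"slide": [0, 0, -40], "turn": [0, 0, 0], "claw": 10},
    {"slide": [0, 0, -32], "turn": [0, 0, 0], "claw": 10},
    {"slide": [0, 0, 0], "turn": [0, 0, 0], "claw": 60},
    {"slide": [0, 0, 0], "turn": [0, 0, 0], "claw": 60}
  ]
}}

```text
t: 4.92
eef_pos: [452.0, 256.7, 63.8]
tcp_rot: [3.14, -0.0, 1.571]
ft_force: [0.3, -0.1, 0.3]
opening: 0.42
grip_force: 0.0
```

{"name": "jog_arm", "arguments": {
  "targets": [
    {"slide": [0, 0, 0], "turn": [0, 0, 0], "claw": 90},
    {"slide": [0, 0, 50], "turn": [0, 0, 0], "claw": 90},
    {"slide": [0, 0, 50], "turn": [0, 0, 0], "claw": 90},
    {"slide": [45, 4, 20], "turn": [0, 0, 9], "claw": 90},
    {"slide": [45, 4, 0], "turn": [0, 0, 9], "claw": 90}
  ]
}}

```text
t: 5.55
eef_pos: [543.3, 265.0, 186.7]
tcp_rot: [3.135, -0.0, 1.891]
ft_force: [0.0, 0.5, -0.1]
opening: 0.894
grip_force: 0.0
```

{"name": "jog_arm", "arguments": {
  "targets": [
    {"slide": [45, 4, 0], "turn": [0, 0, 8.5], "claw": 90},
    {"slide": [19, 2, 0], "turn": [0, 0, 0], "claw": 90},
    {"slide": [0, 0, 0], "turn": [0, 0, 0], "claw": 90}
  ]
}}

```text
t: 5.92
eef_pos: [606.2, 270.4, 183.2]
tcp_rot: [3.14, 0.0, 2.033]
ft_force: [0.2, 0.4, -0.9]
opening: 0.903
grip_force: 0.0
```

```bash
python3 - <<'E'
from h import *
w=cam('wrist');print(-w['R'].T@w['t'].ravel(),state()['eef_pos'],state()['tcp_rot'])
s=cam('scene'); o=np.zeros((480,800,3),np.uint8);o[:,:500]=w['frame'][:,100:600];o[:300,500:]=cv2.resize(s['frame'][220:370,350:500],(300,300));cv2.imwrite('pics/w3.png',o)
for X in [(604,272,92),(604+17*.895,272+17*.446,92),(604-17*.895,272-17*.446,92)]: print(proj(w,X))
E
```

```text
[573.07291556 339.16251778 353.11201849] [605.26211419 270.38057999 183.16495331] [3.14113852e+00 5.24503349e-05 2.03290460e+00]
[317.30375358 240.09322335]
[340.94446325 240.08712149]
[293.66044075 240.09932589]
```

View pics/w3.png

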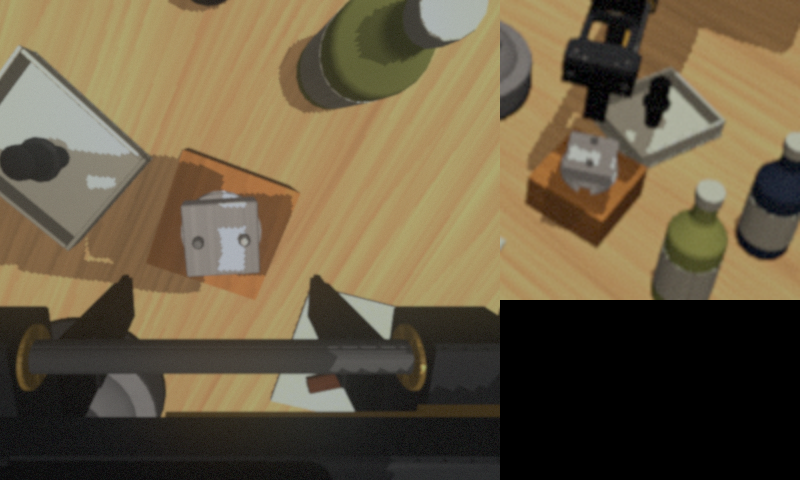

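Plug is standing inside the tray. The head pins are at wrist (298,243) and (344,240), so I correct by +2 mm and turn +3.7°.

{"name": "jog_arm", "arguments": {
  "targets": [
    {"slide": [2, 0.5, -30], "turn": [0, 0, 3.7], "claw": 90},
    {"slide": [0, 0, -45], "turn": [0, 0, 0], "claw": 90},
    {"slide": [0, 0, -42], "turn": [0, 0, 0], "claw": 90},
    {"slide": [0, 0, 0], "turn": [0, 0, 0], "claw": 40},
    {"slide": [0, 0, 0], "turn": [0, 0, 0], "claw": 40}
  ]
}}

```text
t: 6.65
eef_pos: [607.9, 271.4, 67.7]
tcp_rot: [3.14, 0.0, 2.098]
ft_force: [-0.7, -0.0, 0.4]
opening: 0.746
grip_force: 0.0
```

{"name": "jog_arm", "arguments": {
  "targets": [
    {"slide": [0, 0, 0], "turn": [0, 0, 0], "claw": 40},
    {"slide": [0, 0, 0], "turn": [0, 0, 0], "claw": 40},
    {"slide": [0, 0, 10], "turn": [0, 0, 0], "claw": 40},
    {"slide": [0, 0, 40], "turn": [0, 0, 0], "claw": 40},
    {"slide": [0, 0, 50], "turn": [0, 0, 0], "claw": 40}
  ]
}}

```text
t: 7.28
eef_pos: [607.0, 270.9, 166.5]
tcp_rot: [-3.14, -0.0, 2.098]
ft_force: [0.4, 0.5, -4.2]
opening: 0.587
grip_force: 30.0
```

```bash
python3 - <<'E'
from h import *
w=cam('wrist');s=state();print(s['eef_pos'],s['tcp_rot'],s['opening'],s['grip_force'],s['ft_force']);cv2.imwrite('pics/w4.png',w['frame'])
E
```

```text
[609.48509197 271.79622911 174.45264887] [3.13304213e+00 1.72540753e-03 2.09799360e+00] 0.5841022417315136 29.999328553676605 [1.99879731 1.39913879 2.41568928]
```

View pics/w4.png

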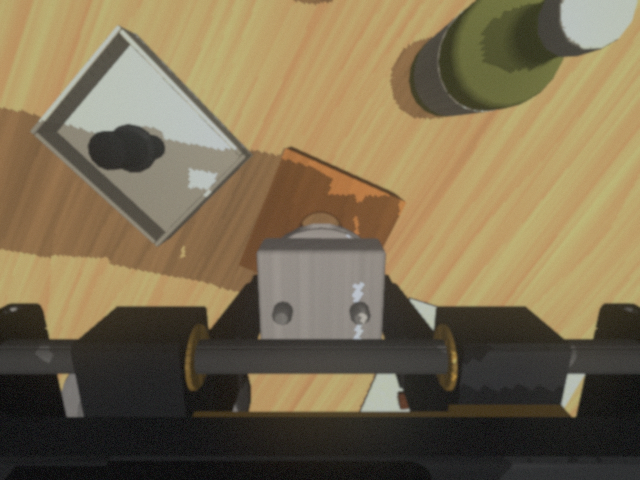

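{"name": "jog_arm", "arguments": {
  "targets": [
    {"slide": [-9, -48, 14], "turn": [0, 0, -7.8], "claw": 40},
    {"slide": [-9, -48, 0], "turn": [0, 0, -7.8], "claw": 40},
    {"slide": [-9, -48, 0], "turn": [0, 0, -7.8], "claw": 40},
    {"slide": [-9, -48, 0], "turn": [0, 0, 0], "claw": 40},
    {"slide": [-8.5, -47.3, 0], "turn": [0, 0, 0], "claw": 40}
  ]
}}

```text
t: 7.95
eef_pos: [562.6, 30.3, 180.3]
tcp_rot: [3.141, 0.0, 1.689]
ft_force: [0.3, -0.7, -4.5]
opening: 0.584
grip_force: 30.0
```

{"name": "jog_arm", "arguments": {
  "targets": [
    {"slide": [0, 0, 0], "turn": [0, 0, 0], "claw": 40},
    {"slide": [0, 0, 0], "turn": [0, 0, 0], "claw": 40}
  ]
}}

```text
t: 8.2
eef_pos: [563.2, 31.9, 180.1]
tcp_rot: [3.141, -0.0, 1.689]
ft_force: [-1.2, 0.7, -4.6]
opening: 0.587
grip_force: 30.0
```

```bash
python3 - <<'E'
from h import *
w=cam('wrist');s=state();print(s['eef_pos'],s['tcp_rot'],s['opening'],s['grip_force'],s['ft_force'],s['moment']);
c=cam('side');o=np.hstack([cv2.resize(w['frame'][100:340,200:440],(400,400)),cv2.resize(c['frame'][170:310,230:370],(400,400))]);cv2.imwrite('pics/w5.png',o)
for X in [(562,34,46),(562,34+87,46),(562+87,34,46),(562-87,34,46),(562,75,78)]: print(proj(w,X))
E
```

```text
[563.1535769   32.3400004  179.94411187] [ 3.14098017e+00 -1.10367671e-04  1.68978439e+00] 0.5852053366417118 29.99908536672592 [ 1.34412454  0.27567158 -5.06876664] [0.02227784 0.01376148 0.05678953]
[318.01149677 226.73216774]
[331.21269784 117.18837619]
[421.31893546 238.67747175]
[212.80200202 214.56693147]
[324.36235434 182.22803995]
```

View pics/w5.png

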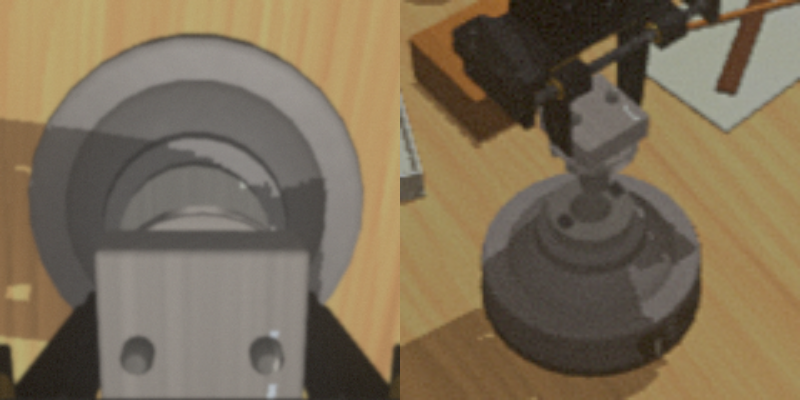

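{"name": "jog_arm", "arguments": {
  "targets": [
    {"slide": [0, 0, -20], "turn": [0, 0, 0], "claw": 40},
    {"slide": [0, 0, -12], "turn": [0, 0, 0], "claw": 40},
    {"slide": [0, 0, -8], "turn": [0, 0, 0], "claw": 40},
    {"slide": [0, 0, -6], "turn": [0, 0, 0], "claw": 40},
    {"slide": [0, 0, 0], "turn": [0, 0, 0], "claw": 40}
  ]
}}

```text
t: 8.93
eef_pos: [563.0, 31.8, 133.5]
tcp_rot: [-3.141, -0.0, 1.69]
ft_force: [0.2, 0.2, -4.6]
opening: 0.584
grip_force: 30.0
```

{"name": "jog_arm", "arguments": {
  "targets": [
    {"slide": [0, 0, -5], "turn": [0, 0, 0], "claw": 40},
    {"slide": [0, 0, -5], "turn": [0, 0, 0], "claw": 40},
    {"slide": [0, 0, 0], "turn": [0, 0, 0], "claw": 40}
  ]
}}

```text
t: 9.3
eef_pos: [562.4, 31.8, 123.1]
tcp_rot: [-3.14, -0.0, 1.689]
ft_force: [-4.2, 0.9, -7.2]
opening: 0.585
grip_force: 30.0
```

{"name": "jog_arm", "arguments": {
  "targets": [
    {"slide": [0, 0, -3], "turn": [0, 0, 0], "claw": 40},
    {"slide": [0, 0, -2], "turn": [0, 0, 0], "claw": 40},
    {"slide": [0, 0, 0], "turn": [0, 0, 0], "claw": 40}
  ]
}}

```text
t: 9.68
eef_pos: [562.0, 31.9, 118.6]
tcp_rot: [-3.139, -0.001, 1.69]
ft_force: [-6.3, 0.7, -1.2]
opening: 0.587
grip_force: 30.0
```

{"name": "jog_arm", "arguments": {
  "targets": [
    {"slide": [0, 0, -2], "turn": [0, 0, 0], "claw": 40},
    {"slide": [0, 0, -2], "turn": [0, 0, 0], "claw": 40},
    {"slide": [0, 0, 0], "turn": [0, 0, 0], "claw": 40}
  ]
}}

```text
t: 10.05
eef_pos: [561.7, 31.9, 114.6]
tcp_rot: [-3.139, -0.001, 1.69]
ft_force: [-9.5, 1.3, 1.3]
opening: 0.585
grip_force: 30.0
```

{"name": "jog_arm", "arguments": {
  "targets": [
    {"slide": [-1.2, 0, -1], "turn": [0, 0, 0], "claw": 40},
    {"slide": [0, 0, -1.5], "turn": [0, 0, 0], "claw": 40},
    {"slide": [0, 0, 0], "turn": [0, 0, 0], "claw": 40}
  ]
}}

```text
t: 10.42
eef_pos: [561.3, 31.9, 112.5]
tcp_rot: [-3.141, -0.0, 1.69]
ft_force: [-6.6, 2.8, 3.4]
opening: 0.587
grip_force: 30.0
```

{"name": "jog_arm", "arguments": {
  "targets": [
    {"slide": [0, 0, -1.5], "turn": [0, 0, 0], "claw": 40},
    {"slide": [0, 0, 0], "turn": [0, 0, 0], "claw": 40}
  ]
}}

```text
t: 10.68
eef_pos: [561.4, 31.9, 112.4]
tcp_rot: [3.141, -0.0, 1.69]
ft_force: [-12.3, 2.1, 19.1]
opening: 0.585
grip_force: 30.0
```

{"name": "jog_arm", "arguments": {
  "targets": [
    {"slide": [0, 0, -1.5], "turn": [0, 0, 0], "claw": 40},
    {"slide": [0, 0, 0], "turn": [0, 0, 0], "claw": 40}
  ]
}}

```text
t: 10.92
eef_pos: [561.4, 31.9, 112.4]
tcp_rot: [3.141, 0.0, 1.69]
ft_force: [-18.4, 1.0, 37.5]
opening: 0.588
grip_force: 30.0
```

{"name": "jog_arm", "arguments": {
  "targets": [
    {"slide": [-1, 0, 2], "turn": [0, 0, 0], "claw": 40},
    {"slide": [0, 0, 0], "turn": [0, 0, 0], "claw": 85},
    {"slide": [0, 0, 0], "turn": [0, 0, 0], "claw": 85},
    {"slide": [0, 0, 0], "turn": [0, 0, 0], "claw": 85},
    {"slide": [0, 0, 10], "turn": [0, 0, 0], "claw": 85}
  ]
}}

```text
t: 11.55
eef_pos: [560.6, 31.7, 120.9]
tcp_rot: [-3.14, -0.0, 1.689]
ft_force: [-0.9, 1.2, -0.1]
opening: 0.844
grip_force: 0.0
```

{"name": "jog_arm", "arguments": {
  "targets": [
    {"slide": [0, 0, 50], "turn": [0, 0, 0], "claw": 85},
    {"slide": [0, 0, 50], "turn": [0, 0, 0], "claw": 85},
    {"slide": [0, 0, 0], "turn": [0, 0, 0], "claw": 85}
  ]
}}

```text
t: 11.92
eef_pos: [562.2, 31.7, 225.3]
tcp_rot: [3.134, 0.001, 1.69]
ft_force: [0.4, 0.9, -0.3]
opening: 0.85
grip_force: 0.0
```

```bash
python3 - <<'E'
from h import *
w=cam('wrist');s=state();print(s['eef_pos'],s['tcp_rot'],s['ft_force'],-w['R'].T@w['t'].ravel())
c=cam('side');o=np.hstack([cv2.resize(w['frame'][140:340,220:420],(400,400),interpolation=3),cv2.resize(c['frame'][190:310,240:360],(400,400),interpolation=3)]);cv2.imwrite('pics/w6.png',o)
for X in [(561,34,137),(561,34,46)]: print(proj(w,X))
E
```

```text
[561.27316645  31.69486202 222.96456889] [3.13799203e+00 6.67569744e-04 1.68953017e+00] [0.39357453 0.62334298 0.70049413] [553.23892787 108.15011655 395.09669818]
[316.7276669  241.66018645]
[317.06346379 214.90080335]
```

View pics/w6.png

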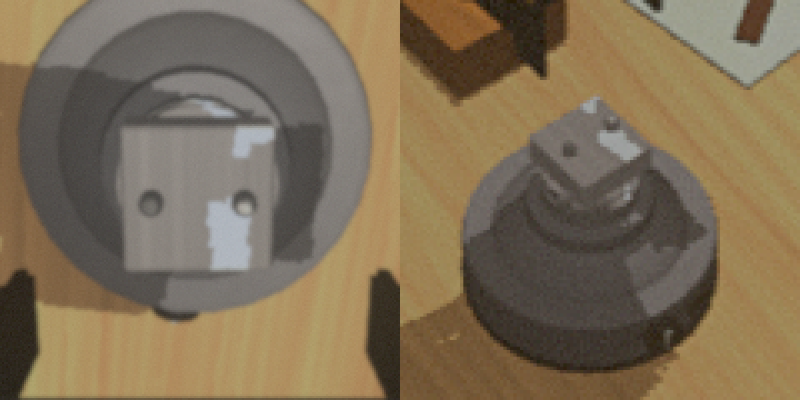

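Head is seated, with its pins at wrist (295,242) and (342,241.5). Moving over the riser area.

{"name": "jog_arm", "arguments": {
  "targets": [
    {"slide": [-8, -47, 0], "turn": [0, 0, -6.8], "claw": 85},
    {"slide": [-8, -47, 0], "turn": [0, 0, 0], "claw": 85},
    {"slide": [-8, -47, 0], "turn": [0, 0, 0], "claw": 85},
    {"slide": [-8, -47, 0], "turn": [0, 0, 0], "claw": 85},
    {"slide": [-8, -47, 0], "turn": [0, 0, 0], "claw": 85}
  ]
}}

```text
t: 12.65
eef_pos: [519.9, -204.5, 219.7]
tcp_rot: [-3.139, -0.001, 1.571]
ft_force: [0.7, -0.1, 0.1]
opening: 0.848
grip_force: 0.0
```

{"name": "jog_arm", "arguments": {
  "targets": [
    {"slide": [-8, -47, 0], "turn": [0, 0, 0], "claw": 85},
    {"slide": [-8, -47, 0], "turn": [0, 0, 0], "claw": 85},
    {"slide": [0, 0, 0], "turn": [0, 0, 0], "claw": 85},
    {"slide": [0, 0, 0], "turn": [0, 0, 0], "claw": 85}
  ]
}}

```text
t: 13.15
eef_pos: [504.4, -296.7, 220.0]
tcp_rot: [-3.14, -0.002, 1.57]
ft_force: [-0.0, 0.7, 0.3]
opening: 0.849
grip_force: 0.0
```

```bash
python3 - <<'E'
from h import *
w=cam('wrist');s=state();print(s['eef_pos'],s['tcp_rot'],-w['R'].T@w['t'].ravel())
cv2.imwrite('pics/w7.png',w['frame']);import pickle;pickle.dump(w,open('w7.pkl','wb'))
print([(np.round(r['xy']).tolist(),round(r['conf'],2)) for r in look_for('riser1','wrist')])
print([(np.round(r['xy']).tolist(),round(r['conf'],2)) for r in look_for('vase','wrist')])
E
```

```text
[ 504.70103335 -296.33032342  220.34041908] [-3.14042388e+00 -1.12634774e-03  1.57124559e+00] [ 506.09721035 -220.04780918  390.02744755]
[([422.0, 244.0], 0.88), ([200.0, 127.0], 0.86), ([315.0, 244.0], 0.86), ([203.0, 238.0], 0.78), ([311.0, 333.0], 0.76), ([441.0, 122.0], 0.73)]
[([181.0, 3.0], 0.65), ([315.0, 127.0], 0.64)]
```

View pics/w7.png

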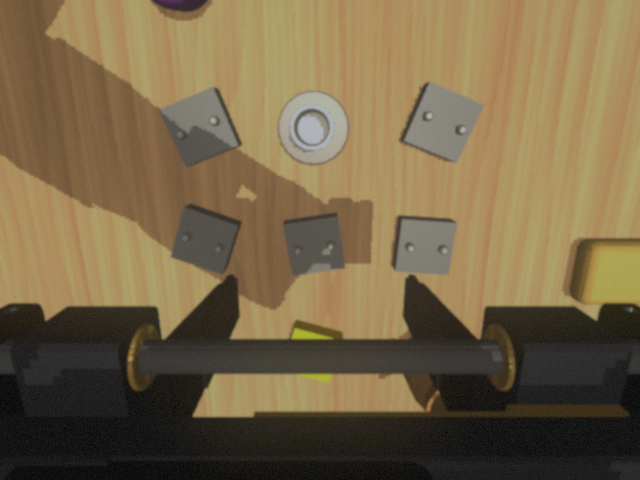

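The five grey blocks are at (200,127), (443,122), (205,240), (314,247) and (426,247); the yellow one at (312,334) and the white vase at (313,127).

```bash
cat > seg.py <<'E'
from h import *
def blob(w,uv,z=20,r=50):
    "grey top face near uv: centre (world, at z) and yaw in deg of one side, mod 90"
    f=w['frame'];hsv=cv2.cvtColor(f,cv2.COLOR_BGR2HSV)
    m=((hsv[...,1]<70)&(hsv[...,2]>25)).astype(np.uint8)
    k=np.zeros_like(m);x,y=map(int,uv);k[max(y-r,0):y+r,max(x-r,0):x+r]=1
    m=cv2.morphologyEx(m*k,cv2.MORPH_OPEN,np.ones((5,5)))
    cs,_=cv2.findContours(m,cv2.RETR_EXTERNAL,cv2.CHAIN_APPROX_NONE)
    c=max(cs,key=cv2.contourArea);rc=cv2.minAreaRect(c)
    P=np.array([atz(w,p,z) for p in cv2.boxPoints(rc)])
    e=P[1]-P[0];e2=P[2]-P[1]
    return P.mean(0)[:2],np.degrees(np.arctan2(e[1],e[0]))%90,np.linalg.norm(e),np.linalg.norm(e2)
E
python3 - <<'E'
from seg import *; import pickle
w=pickle.load(open('w7.pkl','rb'));s,d=pickle.load(open('fix.pkl','rb'))
pins=dict(A=((180,135),(214,121)),B=((428,116),(461,130)),C=((187,238),(219,247)),D=((297,251),(332,246)),E=((410,247),(444,250)))
for n,(a,b) in pins.items():
    p,q=atz(w,a,28),atz(w,b,28);v=q-p
    try: g=[np.round(x,1).tolist() for x in blob(w,np.mean((a,b),0))]
    except Exception as e: g=e
    print(n,np.round((p+q)/2,1)[:2],'yaw',round(np.degrees(np.arctan2(v[1],v[0])),1),'len',round(np.linalg.norm(v),1),g)
print('vase',atz(w,(312,127),92))
print('tri D',tri([(w,(314.5,248.5)),(d,(374,411))]),'tri B',tri([(w,(444,123)),(d,(385,333))]),'vase',tri([(w,(312,127)),(d,(339,343))]))
E
```

```text
A [ 391.4 -214.9] yaw 20.9 len 34.7 [[391.5, -214.2], 21.1, 57.8, 56.6]
B [ 618.8 -210.5] yaw -21.4 len 33.6 [[618.9, -210.2], 68.9, 56.7, 58.0]
C [ 387.8 -324.5] yaw -16.7 len 32.6 [[386.8, -323.2], 67.9, 59.9, 56.5]
D [ 499.  -330.7] yaw 8.5 len 35.5 [[497.9, -329.5], 8.5, 54.4, 58.2]
E [ 611.9 -330.6] yaw -5.2 len 34.4 [[611.7, -330.4], 89.4, 58.0, 58.8]
vase [ 498.85968261 -215.02779081   92.        ]
tri D [ 497.97589658 -332.33051793   20.44095258] tri B [ 621.79030374 -209.35786286   11.14351404] vase [ 498.06557931 -214.29422788   91.02126358]
```

{"name": "jog_arm", "arguments": {
  "targets": [
    {"slide": [-7, -33, -30], "turn": [0, 0, 8.5], "claw": 85},
    {"slide": [0, 0, -50], "turn": [0, 0, 0], "claw": 85},
    {"slide": [0, 0, -50], "turn": [0, 0, 0], "claw": 85},
    {"slide": [0, 0, -50], "turn": [0, 0, 0], "claw": 85},
    {"slide": [0, 0, -30], "turn": [0, 0, 0], "claw": 85}
  ]
}}

```text
t: 13.92
eef_pos: [497.6, -328.8, 9.0]
tcp_rot: [-3.14, -0.002, 1.72]
ft_force: [-0.3, 0.1, 0.3]
opening: 0.851
grip_force: 0.0
```

{"name": "jog_arm", "arguments": {
  "targets": [
    {"slide": [0, 0, -7], "turn": [0, 0, 0], "claw": 85},
    {"slide": [0, 0, 0], "turn": [0, 0, 0], "claw": 40},
    {"slide": [0, 0, 0], "turn": [0, 0, 0], "claw": 40},
    {"slide": [0, 0, 0], "turn": [0, 0, 0], "claw": 40},
    {"slide": [0, 0, 0], "turn": [0, 0, 0], "claw": 40}
  ]
}}

```text
t: 14.55
eef_pos: [498.2, -330.6, 5.3]
tcp_rot: [3.14, 0.001, 1.719]
ft_force: [-0.8, 1.2, 6.8]
opening: 0.585
grip_force: 30.0
```

{"name": "jog_arm", "arguments": {
  "targets": [
    {"slide": [0, 0, 10], "turn": [0, 0, 0], "claw": 40},
    {"slide": [0, 0, 50], "turn": [0, 0, 0], "claw": 40},
    {"slide": [0, 0, 50], "turn": [0, 0, 0], "claw": 40},
    {"slide": [0, 0, 50], "turn": [0, 0, 0], "claw": 40},
    {"slide": [0, 0, 25], "turn": [0, 0, 0], "claw": 40}
  ]
}}

```text
t: 15.18
eef_pos: [498.1, -330.5, 192.8]
tcp_rot: [3.139, 0.003, 1.719]
ft_force: [0.3, 0.0, -1.6]
opening: 0.582
grip_force: 30.0
```

```bash
python3 - <<'E'
from seg import *
w=cam('wrist');s=state();print(s['eef_pos'],s['tcp_rot'],s['ft_force'],s['grip_force'],s['opening'])
f=w['frame'];cv2.imwrite('pics/w8.png',f)
g=cv2.GaussianBlur(cv2.cvtColor(f,cv2.COLOR_BGR2GRAY),(3,3),0)[230:335,230:410]
c=cv2.HoughCircles(g,cv2.HOUGH_GRADIENT,1.5,40,param1=60,param2=12,minRadius=6,maxRadius=16)
print(None if c is None else (c[0]+[230,230,0])[:6])
E
```

```text
[ 498.76126961 -331.0273578   194.99826425] [3.13703108 0.0050757  1.71920454] [ 0.80721875 -0.22689177  1.78812226] 29.999702274799347 0.5858691656284126
[[358.25       311.75        10.05000019]
 [283.25       311.75         9.89999962]
 [271.25       254.75        15.14999962]
 [368.75       253.25        15.14999962]
 [409.25       245.75        11.25      ]]
```

```bash
python3 - <<'E'
from seg import *
for n in ['w4','w8','w6']:
    f=cv2.imread(f'pics/{n}.png'); 
    if n=='w6': f=cv2.resize(f[:,:400],(200,200),interpolation=cv2.INTER_AREA); o=(220,140); g=cv2.cvtColor(f,cv2.COLOR_BGR2GRAY)[90:115,60:140]; o=(280,230)
    else: g=cv2.cvtColor(f,cv2.COLOR_BGR2GRAY)[290:335,255:390]; o=(255,290)
    g=cv2.GaussianBlur(g,(3,3),0)
    c=cv2.HoughCircles(g,cv2.HOUGH_GRADIENT,1,30,param1=60,param2=8,minRadius=4,maxRadius=13)
    print(n,(c[0]+[*o,0])[:3] if c is not None else None)
a,b=[cv2.resize(cv2.imread(f'pics/{n}.png')[225:335,250:390],(400,314),interpolation=3) for n in ['w4','w8']]
cv2.imwrite('pics/cmp.png',np.hstack([a,b]))
E
```

```text
w4 [[359.5        312.5         11.30000019]
 [281.5        313.5         11.30000019]]
w8 [[358.5        311.5          9.60000038]
 [283.5        312.5         10.        ]]
w6 [[341.5 240.5   6. ]
 [295.5 240.5   5.5]]
```

View pics/cmp.png

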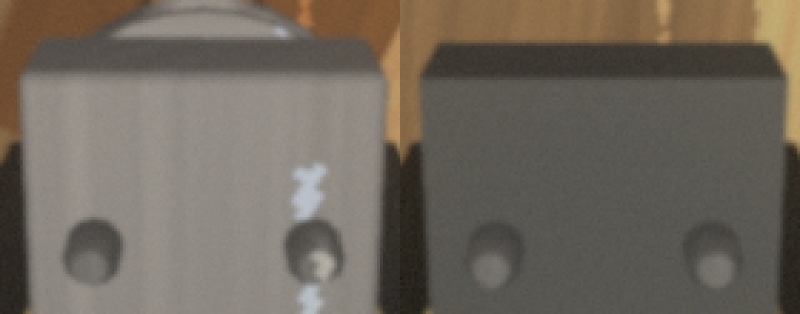

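The crops show both pieces held square. The head pin tips sat at row 317.4 and the riser tips at 319.5, so this riser sits 2 mm less in tool x. I'll shift y by +2 relative to the head's seating pose.

{"name": "jog_arm", "arguments": {
  "targets": [
    {"slide": [8, 45, 0], "turn": [0, 0, -1.7], "claw": 40},
    {"slide": [8, 45, 0], "turn": [0, 0, 0], "claw": 40},
    {"slide": [8, 45, 0], "turn": [0, 0, 0], "claw": 40},
    {"slide": [8, 45, 0], "turn": [0, 0, 0], "claw": 40},
    {"slide": [8, 45, 0], "turn": [0, 0, 0], "claw": 40}
  ]
}}

```text
t: 15.85
eef_pos: [537.6, -103.8, 189.1]
tcp_rot: [-3.141, -0.0, 1.689]
ft_force: [0.1, -0.3, -0.4]
opening: 0.585
grip_force: 30.0
```

{"name": "jog_arm", "arguments": {
  "targets": [
    {"slide": [8, 45, 0], "turn": [0, 0, 0], "claw": 40},
    {"slide": [8, 45, 0], "turn": [0, 0, 0], "claw": 40},
    {"slide": [7, 49, 0], "turn": [0, 0, 0], "claw": 40},
    {"slide": [0, 0, 0], "turn": [0, 0, 0], "claw": 40},
    {"slide": [0, 0, 0], "turn": [0, 0, 0], "claw": 40}
  ]
}}

```text
t: 16.48
eef_pos: [560.5, 33.5, 189.0]
tcp_rot: [-3.141, 0.0, 1.69]
ft_force: [0.3, -1.0, -0.3]
opening: 0.586
grip_force: 30.0
```

```bash
python3 - <<'E'
from h import *
E=[];
for i in range(4):
    cam('wrist');s=state();E.append(np.r_[s['eef_pos'],s['tcp_rot'][2]]);print(np.round(E[-1],2))
E
```

```text
[560.59  33.   189.05   1.69]
[560.65  32.76 189.1    1.69]
[560.68  32.66 189.14   1.69]
[560.74  32.65 189.15   1.69]
```

{"name": "jog_arm", "arguments": {
  "targets": [
    {"slide": [0.4, 1.1, -20], "turn": [0, 0, 0], "claw": 40},
    {"slide": [0, 0, -15], "turn": [0, 0, 0], "claw": 40},
    {"slide": [0, 0, -9], "turn": [0, 0, 0], "claw": 40},
    {"slide": [0, 0, 0], "turn": [0, 0, 0], "claw": 40},
    {"slide": [0, 0, 0], "turn": [0, 0, 0], "claw": 40}
  ]
}}

```text
t: 17.3
eef_pos: [561.5, 34.8, 145.6]
tcp_rot: [3.141, 0.0, 1.689]
ft_force: [0.5, 0.8, -0.7]
opening: 0.585
grip_force: 30.0
```

{"name": "jog_arm", "arguments": {
  "targets": [
    {"slide": [0, 0, -3], "turn": [0, 0, 0], "claw": 40},
    {"slide": [0, 0, -2], "turn": [0, 0, 0], "claw": 40},
    {"slide": [0, 0, 0], "turn": [0, 0, 0], "claw": 40}
  ]
}}

```text
t: 17.68
eef_pos: [561.2, 34.8, 140.1]
tcp_rot: [3.142, 0.0, 1.69]
ft_force: [-0.7, -0.3, -0.5]
opening: 0.586
grip_force: 30.0
```

{"name": "jog_arm", "arguments": {
  "targets": [
    {"slide": [0, 0, -2], "turn": [0, 0, 0], "claw": 40},
    {"slide": [0, 0, 0], "turn": [0, 0, 0], "claw": 40}
  ]
}}

```text
t: 17.92
eef_pos: [561.4, 34.6, 138.1]
tcp_rot: [3.141, 0.0, 1.69]
ft_force: [0.9, -2.7, -0.6]
opening: 0.588
grip_force: 30.0
```

{"name": "jog_arm", "arguments": {
  "targets": [
    {"slide": [0, 0, -2], "turn": [0, 0, 0], "claw": 40},
    {"slide": [0, 0, 0], "turn": [0, 0, 0], "claw": 40}
  ]
}}

```text
t: 18.18
eef_pos: [561.4, 34.6, 136.1]
tcp_rot: [3.141, 0.0, 1.689]
ft_force: [1.8, -3.3, 0.3]
opening: 0.586
grip_force: 30.0
```

{"name": "jog_arm", "arguments": {
  "targets": [
    {"slide": [0, -0.6, -1.5], "turn": [0, 0, 0], "claw": 40},
    {"slide": [0, 0, -1], "turn": [0, 0, 0], "claw": 40},
    {"slide": [0, 0, 0], "turn": [0, 0, 0], "claw": 40}
  ]
}}

```text
t: 18.55
eef_pos: [561.2, 34.3, 134.3]
tcp_rot: [3.141, 0.0, 1.689]
ft_force: [-3.1, -1.8, 9.5]
opening: 0.59
grip_force: 30.0
```

{"name": "jog_arm", "arguments": {
  "targets": [
    {"slide": [0, 0, -1.5], "turn": [0, 0, 0], "claw": 40},
    {"slide": [0, 0, 0], "turn": [0, 0, 0], "claw": 40}
  ]
}}

```text
t: 18.8
eef_pos: [561.2, 34.3, 134.2]
tcp_rot: [3.14, 0.0, 1.69]
ft_force: [-7.9, -2.5, 24.6]
opening: 0.586
grip_force: 30.0
```

{"name": "jog_arm", "arguments": {
  "targets": [
    {"slide": [0, 0, -1], "turn": [0, 0, 0], "claw": 40},
    {"slide": [0, 0, 0], "turn": [0, 0, 0], "claw": 40}
  ]
}}

```text
t: 19.05
eef_pos: [561.2, 34.3, 134.2]
tcp_rot: [3.14, 0.0, 1.69]
ft_force: [-10.8, -3.3, 36.1]
opening: 0.587
grip_force: 30.0
```

Riser 1 is home at TCP z 134.2 with 36 N. Release and go to riser E.

{"name": "jog_arm", "arguments": {
  "targets": [
    {"slide": [0, 0, 2.5], "turn": [0, 0, 0], "claw": 40},
    {"slide": [0, 0, 0], "turn": [0, 0, 0], "claw": 85},
    {"slide": [0, 0, 0], "turn": [0, 0, 0], "claw": 85},
    {"slide": [0, 0, 0], "turn": [0, 0, 0], "claw": 85},
    {"slide": [0, 0, 36], "turn": [0, 0, 0], "claw": 85}
  ]
}}

```text
t: 19.68
eef_pos: [560.1, 34.3, 167.8]
tcp_rot: [-3.137, -0.001, 1.689]
ft_force: [1.3, -0.3, 0.1]
opening: 0.848
grip_force: 0.0
```

{"name": "jog_arm", "arguments": {
  "targets": [
    {"slide": [0, 0, 50], "turn": [0, 0, 0], "claw": 85},
    {"slide": [7, -48, 0], "turn": [0, 0, -6], "claw": 85},
    {"slide": [7, -48, 0], "turn": [0, 0, -6], "claw": 85},
    {"slide": [7, -48, 0], "turn": [0, 0, 0], "claw": 85},
    {"slide": [7, -48, 0], "turn": [0, 0, 0], "claw": 85}
  ]
}}

```text
t: 20.3
eef_pos: [589.3, -159.2, 219.4]
tcp_rot: [-3.141, -0.0, 1.48]
ft_force: [0.4, 1.4, 0.6]
opening: 0.852
grip_force: 0.0
```

{"name": "jog_arm", "arguments": {
  "targets": [
    {"slide": [7, -48, 0], "turn": [0, 0, 0], "claw": 85},
    {"slide": [7, -48, 0], "turn": [0, 0, 0], "claw": 85},
    {"slide": [9, -49, 0], "turn": [0, 0, 0], "claw": 85},
    {"slide": [0, 0, 0], "turn": [0, 0, 0], "claw": 85},
    {"slide": [0, 0, 0], "turn": [0, 0, 0], "claw": 85}
  ]
}}

```text
t: 20.92
eef_pos: [612.0, -302.4, 219.1]
tcp_rot: [-3.141, -0.001, 1.48]
ft_force: [0.4, 0.5, 0.6]
opening: 0.852
grip_force: 0.0
```

```bash
cat > lk.py <<'E'
from seg import *; import sys
def look(P,tag,vase=False):
    w=cam('wrist');[cam('wrist') for _ in range(2)];w=cam('wrist');s=state();cv2.imwrite(f'pics/{tag}.png',w['frame'])
    e=s['eef_pos'];yaw=s['tcp_rot'][2];print('eef',np.round(e,1),'closeyaw',round(np.degrees(yaw)-90,1))
    uv=proj(w,[P[0],P[1],20])
    nn=[(np.round(r['xy']).astype(int).tolist(),round(r['conf'],2),np.round(atz(w,r['xy'],20)[:2]).tolist()) for r in look_for('riser1','wrist')];print(nn)
    best=min(nn,key=lambda r:np.hypot(*(np.array(r[0])-uv)))
    c,y,a,b=blob(w,best[0]);print('blob',np.round(c,1),'yaw',round(y,1),a.round(1),b.round(1))
    x,yy=map(int,proj(w,[c[0],c[1],28]));g=cv2.cvtColor(w['frame'],cv2.COLOR_BGR2GRAY)[yy-26:yy+26,x-34:x+34]
    g4=cv2.GaussianBlur(cv2.resize(g,None,fx=4,fy=4,interpolation=3),(7,7),0)
    h=cv2.HoughCircles(g4,cv2.HOUGH_GRADIENT,1,100,param1=50,param2=10,minRadius=10,maxRadius=28)
    if h is not None:
        p=h[0][:2,:2]/4+[x-34,yy-26]
        Q=[atz(w,q,27)[:2] for q in p]
        if len(Q)==2: v=Q[1]-Q[0];print('pins',np.round(p,1).tolist(),'mid',np.round((Q[0]+Q[1])/2,1),'len',np.linalg.norm(v).round(1),'yaw',round((np.degrees(np.arctan2(v[1],v[0]))+90)%180-90,1))
E
python3 -c "
from lk import *
look((612,-330),'e1')"
```

```text
eef [ 612.3 -301.7  219.9] closeyaw -5.1
[([84, 145], 0.96, [395.0, -216.0]), ([322, 242], 0.77, [612.0, -331.0]), ([318, 114], 0.77, [619.0, -208.0]), ([105, 250], 0.7, [390.0, -320.0]), ([240, 375], 0.57, [506.0, -480.0])]
blob [ 612.2 -330.8] yaw 84.9 53.9 57.3
```

{"name": "jog_arm", "arguments": {
  "targets": [
    {"slide": [-1, -29, -34], "turn": [0, 0, 0], "claw": 85},
    {"slide": [0, 0, -50], "turn": [0, 0, 0], "claw": 85},
    {"slide": [0, 0, -50], "turn": [0, 0, 0], "claw": 85},
    {"slide": [0, 0, -50], "turn": [0, 0, 0], "claw": 85},
    {"slide": [0, 0, -25], "turn": [0, 0, 0], "claw": 85}
  ]
}}

```text
t: 21.8
eef_pos: [610.5, -330.6, 8.0]
tcp_rot: [-3.139, -0.001, 1.481]
ft_force: [1.2, 0.1, -0.6]
opening: 0.846
grip_force: 0.0
```

{"name": "jog_arm", "arguments": {
  "targets": [
    {"slide": [0, 0, -5], "turn": [0, 0, 0], "claw": 85},
    {"slide": [0, 0, 0], "turn": [0, 0, 0], "claw": 85},
    {"slide": [0, 0, 0], "turn": [0, 0, 0], "claw": 40},
    {"slide": [0, 0, 0], "turn": [0, 0, 0], "claw": 40},
    {"slide": [0, 0, 0], "turn": [0, 0, 0], "claw": 40}
  ]
}}

```text
t: 22.42
eef_pos: [611.4, -331.9, 6.3]
tcp_rot: [3.141, 0.0, 1.48]
ft_force: [0.6, -0.1, 1.1]
opening: 0.589
grip_force: 2.2
```

{"name": "jog_arm", "arguments": {
  "targets": [
    {"slide": [0, 0, 0], "turn": [0, 0, 0], "claw": 40},
    {"slide": [0, 0, 0], "turn": [0, 0, 0], "claw": 40},
    {"slide": [0, 0, 0], "turn": [0, 0, 0], "claw": 40}
  ]
}}

```text
t: 22.8
eef_pos: [611.4, -331.9, 6.3]
tcp_rot: [3.141, 0.0, 1.48]
ft_force: [-1.2, 0.9, 5.3]
opening: 0.587
grip_force: 29.9
```

{"name": "jog_arm", "arguments": {
  "targets": [
    {"slide": [0, 0, 10], "turn": [0, 0, 0], "claw": 40},
    {"slide": [0, 0, 50], "turn": [0, 0, 0], "claw": 40},
    {"slide": [0, 0, 50], "turn": [0, 0, 0], "claw": 40},
    {"slide": [0, 0, 50], "turn": [0, 0, 0], "claw": 40},
    {"slide": [0, 0, 45], "turn": [0, 0, 0], "claw": 40}
  ]
}}

```text
t: 23.42
eef_pos: [611.1, -331.7, 213.1]
tcp_rot: [3.141, 0.0, 1.48]
ft_force: [-0.1, -0.1, -1.2]
opening: 0.586
grip_force: 29.9
```

{"name": "jog_arm", "arguments": {
  "targets": [
    {"slide": [-6, 45, 0], "turn": [0, 0, 6], "claw": 40},
    {"slide": [-6, 45, 0], "turn": [0, 0, 5.9], "claw": 40},
    {"slide": [-6, 45, 0], "turn": [0, 0, 0], "claw": 40},
    {"slide": [-6, 45, 0], "turn": [0, 0, 0], "claw": 40},
    {"slide": [-6, 45, 0], "turn": [0, 0, 0], "claw": 40}
  ]
}}

```text
t: 24.05
eef_pos: [580.8, -105.4, 211.1]
tcp_rot: [3.141, 0.0, 1.688]
ft_force: [0.2, 0.5, -1.1]
opening: 0.587
grip_force: 29.9
```

{"name": "jog_arm", "arguments": {
  "targets": [
    {"slide": [-6, 46, 0], "turn": [0, 0, 0], "claw": 40},
    {"slide": [-6, 46, 0], "turn": [0, 0, 0], "claw": 40},
    {"slide": [-8, 47.5, 0], "turn": [0, 0, 0], "claw": 40},
    {"slide": [0, 0, -15], "turn": [0, 0, 0], "claw": 40},
    {"slide": [0, 0, -10], "turn": [0, 0, 0], "claw": 40}
  ]
}}

```text
t: 24.68
eef_pos: [561.1, 32.5, 185.0]
tcp_rot: [-3.141, 0.0, 1.688]
ft_force: [-0.2, 0.4, 0.4]
opening: 0.588
grip_force: 29.9
```

{"name": "jog_arm", "arguments": {
  "targets": [
    {"slide": [0, 0, 0], "turn": [0, 0, 0], "claw": 40},
    {"slide": [0, 0, 0], "turn": [0, 0, 0], "claw": 40},
    {"slide": [0, 0, 0], "turn": [0, 0, 0], "claw": 40},
    {"slide": [0, 0, 0], "turn": [0, 0, 0], "claw": 40}
  ]
}}

```text
t: 25.18
eef_pos: [561.3, 32.5, 185.9]
tcp_rot: [3.141, 0.0, 1.687]
ft_force: [0.0, -0.2, -0.3]
opening: 0.586
grip_force: 29.9
```

{"name": "jog_arm", "arguments": {
  "targets": [
    {"slide": [0, 0.4, -12], "turn": [0, 0, 0], "claw": 40},
    {"slide": [0, 0, -9], "turn": [0, 0, 0], "claw": 40},
    {"slide": [0, 0, -3], "turn": [0, 0, 0], "claw": 40},
    {"slide": [0, 0, -2], "turn": [0, 0, 0], "claw": 40},
    {"slide": [0, 0, 0], "turn": [0, 0, 0], "claw": 40}
  ]
}}

```text
t: 25.8
eef_pos: [561.3, 33.1, 159.6]
tcp_rot: [3.142, -0.0, 1.688]
ft_force: [-0.3, -0.0, -1.9]
opening: 0.587
grip_force: 29.9
```

{"name": "jog_arm", "arguments": {
  "targets": [
    {"slide": [0, 0, -1.5], "turn": [0, 0, 0], "claw": 40},
    {"slide": [0, 0, 0], "turn": [0, 0, 0], "claw": 40}
  ]
}}

```text
t: 26.05
eef_pos: [561.3, 33.1, 158.2]
tcp_rot: [3.141, 0.0, 1.688]
ft_force: [0.8, 0.1, -0.5]
opening: 0.587
grip_force: 29.9
```

{"name": "jog_arm", "arguments": {
  "targets": [
    {"slide": [0, 0, -1.5], "turn": [0, 0, 0], "claw": 40},
    {"slide": [0, 0, 0], "turn": [0, 0, 0], "claw": 40}
  ]
}}

```text
t: 26.3
eef_pos: [561.2, 33.1, 156.6]
tcp_rot: [-3.142, -0.0, 1.688]
ft_force: [-0.0, 0.7, -1.0]
opening: 0.588
grip_force: 29.9
```

Sliding on freely; press home.

{"name": "jog_arm", "arguments": {
  "targets": [
    {"slide": [0, 0, -1.5], "turn": [0, 0, 0], "claw": 40},
    {"slide": [0, 0, -1], "turn": [0, 0, 0], "claw": 40},
    {"slide": [0, 0, 0], "turn": [0, 0, 0], "claw": 40}
  ]
}}

```text
t: 26.68
eef_pos: [561.3, 33.1, 155.2]
tcp_rot: [3.141, 0.0, 1.688]
ft_force: [-3.0, 0.7, 10.8]
opening: 0.589
grip_force: 29.9
```

{"name": "jog_arm", "arguments": {
  "targets": [
    {"slide": [0, 0, -1], "turn": [0, 0, 0], "claw": 40},
    {"slide": [0, 0, 0], "turn": [0, 0, 0], "claw": 40}
  ]
}}

```text
t: 26.92
eef_pos: [561.3, 33.1, 155.2]
tcp_rot: [3.14, 0.0, 1.688]
ft_force: [-6.5, 0.7, 21.1]
opening: 0.589
grip_force: 29.9
```

{"name": "jog_arm", "arguments": {
  "targets": [
    {"slide": [0, 0, 2], "turn": [0, 0, 0], "claw": 40},
    {"slide": [0, 0, 0], "turn": [0, 0, 0], "claw": 85},
    {"slide": [0, 0, 0], "turn": [0, 0, 0], "claw": 85},
    {"slide": [0, 0, 0], "turn": [0, 0, 0], "claw": 85},
    {"slide": [0, 0, 35], "turn": [0, 0, 0], "claw": 85}
  ]
}}

```text
t: 27.55
eef_pos: [560.2, 33.1, 188.5]
tcp_rot: [-3.137, -0.001, 1.688]
ft_force: [0.6, -0.5, 0.5]
opening: 0.846
grip_force: 0.0
```

{"name": "jog_arm", "arguments": {
  "targets": [
    {"slide": [0, 0, 30], "turn": [0, 0, 10.3], "claw": 85},
    {"slide": [6.5, -46.7, 0], "turn": [0, 0, 10.3], "claw": 85},
    {"slide": [6.5, -46.7, 0], "turn": [0, 0, 10.3], "claw": 85},
    {"slide": [6.5, -46.7, 0], "turn": [0, 0, 10.3], "claw": 85},
    {"slide": [6.5, -46.7, 0], "turn": [0, 0, 10.3], "claw": 85}
  ]
}}

```text
t: 28.18
eef_pos: [587.3, -155.2, 220.0]
tcp_rot: [3.141, -0.0, 2.593]
ft_force: [0.9, -0.7, 0.5]
opening: 0.852
grip_force: 0.0
```

{"name": "jog_arm", "arguments": {
  "targets": [
    {"slide": [6.5, -46.7, 0], "turn": [0, 0, 10.3], "claw": 85},
    {"slide": [0, 0, 0], "turn": [0, 0, 0], "claw": 85},
    {"slide": [0, 0, 0], "turn": [0, 0, 0], "claw": 85},
    {"slide": [0, 0, 0], "turn": [0, 0, 0], "claw": 85}
  ]
}}

```text
t: 28.68
eef_pos: [593.7, -199.3, 220.3]
tcp_rot: [3.141, -0.0, 2.766]
ft_force: [-0.3, 0.5, 0.1]
opening: 0.851
grip_force: 0.0
```

```bash
python3 -c "
from lk import *
look((619,-210),'b1')"
```

```text
eef [ 593.8 -199.6  220.4] closeyaw 68.5
[([224, 20], 0.81, [404.0, -216.0]), ([47, 213], 0.74, [495.0, -454.0]), ([613, 84], 0.61, [581.0, 93.0]), ([107, 48], 0.59, [386.0, -322.0]), ([630, 69], 0.58, [574.0, 109.0]), ([318, 236], 0.57, [616.0, -210.0])]
blob [ 618.8 -209.6] yaw 68.6 53.8 58.1
```

{"name": "jog_arm", "arguments": {
  "targets": [
    {"slide": [25, -10.4, -34], "turn": [0, 0, 0], "claw": 85},
    {"slide": [0, 0, -50], "turn": [0, 0, 0], "claw": 85},
    {"slide": [0, 0, -50], "turn": [0, 0, 0], "claw": 85},
    {"slide": [0, 0, -50], "turn": [0, 0, 0], "claw": 85},
    {"slide": [0, 0, -25], "turn": [0, 0, 0], "claw": 85}
  ]
}}

```text
t: 29.55
eef_pos: [617.8, -210.1, 8.4]
tcp_rot: [3.141, -0.003, 2.766]
ft_force: [0.4, -0.9, 0.1]
opening: 0.847
grip_force: 0.0
```

{"name": "jog_arm", "arguments": {
  "targets": [
    {"slide": [0, 0, -5.5], "turn": [0, 0, 0], "claw": 85},
    {"slide": [0, 0, 0], "turn": [0, 0, 0], "claw": 85},
    {"slide": [0, 0, 0], "turn": [0, 0, 0], "claw": 40},
    {"slide": [0, 0, 0], "turn": [0, 0, 0], "claw": 40},
    {"slide": [0, 0, 0], "turn": [0, 0, 0], "claw": 40}
  ]
}}

```text
t: 30.18
eef_pos: [618.9, -210.8, 6.3]
tcp_rot: [3.142, 0.001, 2.766]
ft_force: [0.3, -0.2, 0.6]
opening: 0.589
grip_force: 0.5
```

{"name": "jog_arm", "arguments": {
  "targets": [
    {"slide": [0, 0, 0], "turn": [0, 0, 0], "claw": 40},
    {"slide": [0, 0, 0], "turn": [0, 0, 0], "claw": 40},
    {"slide": [0, 0, 0], "turn": [0, 0, 0], "claw": 40}
  ]
}}

```text
t: 30.55
eef_pos: [619.0, -210.8, 6.3]
tcp_rot: [3.141, 0.001, 2.766]
ft_force: [-0.4, 0.7, 5.7]
opening: 0.592
grip_force: 30.0
```

{"name": "jog_arm", "arguments": {
  "targets": [
    {"slide": [0, 0, 10], "turn": [0, 0, 0], "claw": 40},
    {"slide": [0, 0, 50], "turn": [0, 0, 0], "claw": 40},
    {"slide": [0, 0, 50], "turn": [0, 0, 0], "claw": 40},
    {"slide": [0, 0, 50], "turn": [0, 0, 0], "claw": 40},
    {"slide": [0, 0, 50], "turn": [0, 0, 0], "claw": 40}
  ]
}}

```text
t: 31.18
eef_pos: [618.4, -210.6, 217.8]
tcp_rot: [3.142, 0.0, 2.766]
ft_force: [0.0, -1.0, -0.8]
opening: 0.588
grip_force: 30.0
```

{"name": "jog_arm", "arguments": {
  "targets": [
    {"slide": [-9.5, 41, 0], "turn": [0, 0, 9.4], "claw": 40},
    {"slide": [-9.5, 41, 0], "turn": [0, 0, 9.4], "claw": 40},
    {"slide": [-9.5, 41, 0], "turn": [0, 0, 9.4], "claw": 40},
    {"slide": [-9.5, 41, 0], "turn": [0, 0, 0], "claw": 40},
    {"slide": [-9.5, 41, 0], "turn": [0, 0, 0], "claw": 40}
  ]
}}

```text
t: 31.8
eef_pos: [570.6, -4.6, 216.1]
tcp_rot: [3.142, 0.0, -3.025]
ft_force: [-0.1, -0.4, -1.7]
opening: 0.587
grip_force: 30.0
```

{"name": "jog_arm", "arguments": {
  "targets": [
    {"slide": [-9.5, 40, 0], "turn": [0, 0, 0], "claw": 40},
    {"slide": [0, 0, -15], "turn": [0, 0, 0], "claw": 40},
    {"slide": [0, 0, 0], "turn": [0, 0, 0], "claw": 40},
    {"slide": [0, 0, 0], "turn": [0, 0, 0], "claw": 40},
    {"slide": [0, 0, 0], "turn": [0, 0, 0], "claw": 40}
  ]
}}

```text
t: 32.42
eef_pos: [562.0, 33.4, 200.9]
tcp_rot: [3.142, 0.0, -3.026]
ft_force: [-0.1, -0.5, -0.8]
opening: 0.586
grip_force: 30.0
```

{"name": "jog_arm", "arguments": {
  "targets": [
    {"slide": [0, 0, 0], "turn": [0, 0, 0], "claw": 40},
    {"slide": [0, 0, 0], "turn": [0, 0, 0], "claw": 40}
  ]
}}

```text
t: 32.67
eef_pos: [561.7, 34.0, 200.8]
tcp_rot: [3.142, 0.0, -3.025]
ft_force: [-1.2, 0.9, -0.4]
opening: 0.586
grip_force: 30.0
```

{"name": "jog_arm", "arguments": {
  "targets": [
    {"slide": [-0.1, 0.2, -12], "turn": [0, 0, 0], "claw": 40},
    {"slide": [0, 0, -5], "turn": [0, 0, 0], "claw": 40},
    {"slide": [0, 0, -3], "turn": [0, 0, 0], "claw": 40},
    {"slide": [0, 0, 0], "turn": [0, 0, 0], "claw": 40}
  ]
}}

```text
t: 33.17
eef_pos: [561.6, 34.4, 180.4]
tcp_rot: [3.141, -0.0, -3.025]
ft_force: [-0.2, 0.1, -1.0]
opening: 0.584
grip_force: 30.0
```

{"name": "jog_arm", "arguments": {
  "targets": [
    {"slide": [0, 0, -1.5], "turn": [0, 0, 0], "claw": 40},
    {"slide": [0, 0, 0], "turn": [0, 0, 0], "claw": 40}
  ]
}}

```text
t: 33.42
eef_pos: [561.7, 34.4, 179.2]
tcp_rot: [3.142, 0.0, -3.025]
ft_force: [1.5, 0.0, -1.1]
opening: 0.584
grip_force: 30.0
```

{"name": "jog_arm", "arguments": {
  "targets": [
    {"slide": [0, 0, -1.5], "turn": [0, 0, 0], "claw": 40},
    {"slide": [0, 0, 0], "turn": [0, 0, 0], "claw": 40}
  ]
}}

```text
t: 33.67
eef_pos: [561.6, 34.4, 177.6]
tcp_rot: [3.142, -0.0, -3.025]
ft_force: [0.5, -0.3, -1.6]
opening: 0.586
grip_force: 30.0
```

{"name": "jog_arm", "arguments": {
  "targets": [
    {"slide": [0, 0, -1.5], "turn": [0, 0, 0], "claw": 40},
    {"slide": [0, 0, 0], "turn": [0, 0, 0], "claw": 40}
  ]
}}

```text
t: 33.92
eef_pos: [561.6, 34.4, 176.0]
tcp_rot: [3.141, -0.0, -3.025]
ft_force: [0.1, 0.5, -0.3]
opening: 0.586
grip_force: 30.0
```

{"name": "jog_arm", "arguments": {
  "targets": [
    {"slide": [0, 0, -1.5], "turn": [0, 0, 0], "claw": 40},
    {"slide": [0, 0, -1.5], "turn": [0, 0, 0], "claw": 40},
    {"slide": [0, 0, 0], "turn": [0, 0, 0], "claw": 40}
  ]
}}

```text
t: 34.3
eef_pos: [561.9, 34.5, 175.2]
tcp_rot: [-3.141, 0.002, -3.025]
ft_force: [-6.7, -0.3, 20.9]
opening: 0.586
grip_force: 30.0
```

{"name": "jog_arm", "arguments": {
  "targets": [
    {"slide": [0, 0, -0.5], "turn": [0, 0, 0], "claw": 40},
    {"slide": [0, 0, 0], "turn": [0, 0, 0], "claw": 40}
  ]
}}

```text
t: 34.55
eef_pos: [561.9, 34.5, 175.1]
tcp_rot: [-3.141, 0.002, -3.025]
ft_force: [-7.8, 0.2, 24.3]
opening: 0.589
grip_force: 30.0
```

```bash
python3 -c "
from h import *
print(state()['joints'])"
```

```text
[-5.61022331e-02  4.46684395e-01  1.76054589e+00  1.18762014e-04
  9.31875057e-01 -1.74399217e+00]
```

{"name": "jog_arm", "arguments": {
  "targets": [
    {"slide": [0, 0, 2], "turn": [0, 0, 0], "claw": 40},
    {"slide": [0, 0, 0], "turn": [0, 0, 0], "claw": 85},
    {"slide": [0, 0, 0], "turn": [0, 0, 0], "claw": 85},
    {"slide": [0, 0, 0], "turn": [0, 0, 0], "claw": 85},
    {"slide": [0, 0, 40], "turn": [0, 0, 0], "claw": 85}
  ]
}}

```text
t: 35.17
eef_pos: [560.5, 34.4, 212.7]
tcp_rot: [3.14, -0.005, -3.025]
ft_force: [-0.4, -0.5, 1.4]
opening: 0.843
grip_force: 0.0
```

{"name": "jog_arm", "arguments": {
  "targets": [
    {"slide": [-27.7, -36.8, 4], "turn": [0, 0, 7.1], "claw": 85},
    {"slide": [-27.7, -36.8, 0], "turn": [0, 0, 7.1], "claw": 85},
    {"slide": [-27.7, -36.8, 0], "turn": [0, 0, 0], "claw": 85},
    {"slide": [-27.7, -36.8, 0], "turn": [0, 0, 0], "claw": 85},
    {"slide": [-27.7, -36.8, 0], "turn": [0, 0, 0], "claw": 85}
  ]
}}

```text
t: 35.8
eef_pos: [422.2, -150.6, 218.6]
tcp_rot: [-3.142, 0.0, -2.777]
ft_force: [1.1, -1.1, 0.5]
opening: 0.849
grip_force: 0.0
```

{"name": "jog_arm", "arguments": {
  "targets": [
    {"slide": [-27.7, -36.8, 0], "turn": [0, 0, 0], "claw": 85},
    {"slide": [-27.7, -36.8, 0], "turn": [0, 0, 0], "claw": 85},
    {"slide": [0, 0, 0], "turn": [0, 0, 0], "claw": 85},
    {"slide": [0, 0, 0], "turn": [0, 0, 0], "claw": 85}
  ]
}}

```text
t: 36.3
eef_pos: [367.9, -223.0, 218.6]
tcp_rot: [3.141, 0.0, -2.778]
ft_force: [0.1, 0.2, 0.7]
opening: 0.85
grip_force: 0.0
```

```bash
python3 -c "
from lk import *
look((391.5,-214.5),'a1')"
```

```text
eef [ 368.2 -222.4  218.6] closeyaw -249.0
[([65, 241], 0.9, [489.0, -455.0]), ([212, 188], 0.83, [384.0, -330.0]), ([320, 231], 0.6, [387.0, -217.0])]
blob [ 389.1 -214.5] yaw 21.0 53.4 57.5
pins [[321.1, 251.6], [296.9, 226.6]] mid [ 396.5 -224.3] len 35.2 yaw 63.8
```

{"name": "jog_arm", "arguments": {
  "targets": [
    {"slide": [22.1, 7.8, -34], "turn": [0, 0, 0], "claw": 85},
    {"slide": [0, 0, -50], "turn": [0, 0, 0], "claw": 85},
    {"slide": [0, 0, -50], "turn": [0, 0, 0], "claw": 85},
    {"slide": [0, 0, -50], "turn": [0, 0, 0], "claw": 85},
    {"slide": [0, 0, -25], "turn": [0, 0, 0], "claw": 85}
  ]
}}

```text
t: 37.17
eef_pos: [389.5, -214.4, 7.5]
tcp_rot: [3.139, -0.001, -2.776]
ft_force: [0.0, -0.5, 0.2]
opening: 0.851
grip_force: 0.0
```

{"name": "jog_arm", "arguments": {
  "targets": [
    {"slide": [0, 0, -3.5], "turn": [0, 0, 0], "claw": 85},
    {"slide": [0, 0, 0], "turn": [0, 0, 0], "claw": 85},
    {"slide": [0, 0, 0], "turn": [0, 0, 0], "claw": 40},
    {"slide": [0, 0, 0], "turn": [0, 0, 0], "claw": 40},
    {"slide": [0, 0, 0], "turn": [0, 0, 0], "claw": 40}
  ]
}}

```text
t: 37.8
eef_pos: [389.9, -215.4, 6.7]
tcp_rot: [-3.141, 0.0, -2.777]
ft_force: [-0.3, 1.0, 0.7]
opening: 0.592
grip_force: 0.6
```

{"name": "jog_arm", "arguments": {
  "targets": [
    {"slide": [0, 0, 0], "turn": [0, 0, 0], "claw": 40},
    {"slide": [0, 0, 0], "turn": [0, 0, 0], "claw": 40},
    {"slide": [0, 0, 0], "turn": [0, 0, 0], "claw": 40}
  ]
}}

```text
t: 38.17
eef_pos: [389.9, -215.4, 6.6]
tcp_rot: [-3.141, 0.0, -2.777]
ft_force: [-0.5, 0.6, 7.5]
opening: 0.586
grip_force: 30.0
```

{"name": "jog_arm", "arguments": {
  "targets": [
    {"slide": [0, 0, 10], "turn": [0, 0, 0], "claw": 40},
    {"slide": [0, 0, 50], "turn": [0, 0, 0], "claw": 40},
    {"slide": [0, 0, 50], "turn": [0, 0, 0], "claw": 40},
    {"slide": [0, 0, 50], "turn": [0, 0, 0], "claw": 40},
    {"slide": [0, 0, 60], "turn": [0, 0, 0], "claw": 40}
  ]
}}

```text
t: 38.8
eef_pos: [389.1, -214.9, 228.3]
tcp_rot: [3.141, -0.0, -2.777]
ft_force: [1.4, -0.9, -0.6]
opening: 0.59
grip_force: 30.0
```

```bash
cat > hand.py <<'E'
from h import *
def edges(f):
    g=cv2.GaussianBlur(cv2.cvtColor(f,cv2.COLOR_BGR2GRAY),(5,5),0).astype(float)[:,296:344].mean(1)
    return np.round(g[232:270]).astype(int).tolist()
E
python3 -c "
from hand import *
w=cam('wrist');cv2.imwrite('pics/ha.png',w['frame']);print(state()['eef_pos'],state()['grip_force'])
print(edges(cv2.imread('pics/w8.png')));print(edges(w['frame']))"
```

```text
[ 391.14667687 -216.28973367  235.19384961] 30.000140145421028
[113, 113, 112, 112, 112, 111, 106, 94, 79, 66, 59, 58, 57, 57, 57, 57, 57, 57, 60, 65, 74, 82, 88, 90, 90, 90, 90, 90, 90, 90, 90, 90, 89, 89, 89, 89, 89, 89]
[163, 164, 163, 157, 144, 121, 94, 74, 64, 62, 61, 61, 61, 61, 61, 63, 67, 74, 82, 87, 89, 90, 90, 89, 89, 89, 89, 89, 89, 89, 88, 88, 87, 85, 84, 84, 84, 84]
```

{"name": "jog_arm", "arguments": {
  "targets": [
    {"slide": [24.6, 35.7, 4], "turn": [0, 0, -7.1], "claw": 40},
    {"slide": [24.6, 35.7, 0], "turn": [0, 0, -7.2], "claw": 40},
    {"slide": [24.6, 35.7, 0], "turn": [0, 0, 0], "claw": 40},
    {"slide": [24.6, 35.7, 0], "turn": [0, 0, 0], "claw": 40},
    {"slide": [24.6, 35.7, 0], "turn": [0, 0, 0], "claw": 40}
  ]
}}

```text
t: 39.48
eef_pos: [513.2, -35.5, 230.5]
tcp_rot: [-3.142, 0.0, -3.026]
ft_force: [0.9, 0.5, -1.0]
opening: 0.585
grip_force: 30.0
```

{"name": "jog_arm", "arguments": {
  "targets": [
    {"slide": [24.6, 35.7, 0], "turn": [0, 0, 0], "claw": 40},
    {"slide": [24.6, 35.7, 0], "turn": [0, 0, 0], "claw": 40},
    {"slide": [0, 0, 0], "turn": [0, 0, 0], "claw": 40},
    {"slide": [0, 0, 0], "turn": [0, 0, 0], "claw": 40},
    {"slide": [0, 0, -5], "turn": [0, 0, 0], "claw": 40}
  ]
}}

```text
t: 40.1
eef_pos: [561.7, 33.7, 225.4]
tcp_rot: [-3.141, 0.001, -3.027]
ft_force: [-0.4, 0.2, -2.0]
opening: 0.586
grip_force: 30.0
```

{"name": "jog_arm", "arguments": {
  "targets": [
    {"slide": [0, 0, 0], "turn": [0, 0, 0], "claw": 40},
    {"slide": [0, 0, 0], "turn": [0, 0, 0], "claw": 40},
    {"slide": [0, 0, 0], "turn": [0, 0, 0], "claw": 40}
  ]
}}

```text
t: 40.48
eef_pos: [562.0, 34.3, 225.3]
tcp_rot: [3.142, 0.0, -3.027]
ft_force: [-0.2, 0.1, -0.3]
opening: 0.586
grip_force: 30.0
```

Down to 201, then press.

{"name": "jog_arm", "arguments": {
  "targets": [
    {"slide": [0, 0, -15], "turn": [0, 0, 0], "claw": 40},
    {"slide": [0, 0, -6], "turn": [0, 0, 0], "claw": 40},
    {"slide": [0, 0, -3], "turn": [0, 0, 0], "claw": 40},
    {"slide": [0, 0, 0], "turn": [0, 0, 0], "claw": 40}
  ]
}}

```text
t: 40.98
eef_pos: [562.0, 34.6, 200.9]
tcp_rot: [3.141, -0.0, -3.026]
ft_force: [-0.2, -0.6, -0.8]
opening: 0.588
grip_force: 30.0
```

{"name": "jog_arm", "arguments": {
  "targets": [
    {"slide": [0, 0, -1.5], "turn": [0, 0, 0], "claw": 40},
    {"slide": [0, 0, 0], "turn": [0, 0, 0], "claw": 40}
  ]
}}

```text
t: 41.22
eef_pos: [562.0, 34.5, 199.8]
tcp_rot: [3.142, 0.0, -3.026]
ft_force: [-0.4, -0.9, -0.5]
opening: 0.585
grip_force: 30.0
```

{"name": "jog_arm", "arguments": {
  "targets": [
    {"slide": [0, 0, -1.5], "turn": [0, 0, 0], "claw": 40},
    {"slide": [0, 0, 0], "turn": [0, 0, 0], "claw": 40}
  ]
}}

```text
t: 41.48
eef_pos: [562.0, 34.5, 198.1]
tcp_rot: [3.142, -0.0, -3.026]
ft_force: [0.0, 0.0, -0.6]
opening: 0.586
grip_force: 30.0
```

{"name": "jog_arm", "arguments": {
  "targets": [
    {"slide": [0, 0, -1.5], "turn": [0, 0, 0], "claw": 40},
    {"slide": [0, 0, 0], "turn": [0, 0, 0], "claw": 40}
  ]
}}

```text
t: 41.72
eef_pos: [562.0, 34.5, 196.5]
tcp_rot: [3.141, -0.0, -3.026]
ft_force: [0.6, 0.5, -0.8]
opening: 0.588
grip_force: 30.0
```

{"name": "jog_arm", "arguments": {
  "targets": [
    {"slide": [0, 0, -1.5], "turn": [0, 0, 0], "claw": 40},
    {"slide": [0, 0, -1.5], "turn": [0, 0, 0], "claw": 40},
    {"slide": [0, 0, 0], "turn": [0, 0, 0], "claw": 40}
  ]
}}

```text
t: 42.1
eef_pos: [562.4, 34.5, 195.6]
tcp_rot: [-3.141, 0.002, -3.026]
ft_force: [-5.8, 1.0, 17.1]
opening: 0.589
grip_force: 30.0
```

{"name": "jog_arm", "arguments": {
  "targets": [
    {"slide": [0, 0, 2], "turn": [0, 0, 0], "claw": 40},
    {"slide": [0, 0, 0], "turn": [0, 0, 0], "claw": 85},
    {"slide": [0, 0, 0], "turn": [0, 0, 0], "claw": 85},
    {"slide": [0, 0, 0], "turn": [0, 0, 0], "claw": 85},
    {"slide": [0, 0, 35], "turn": [0, 0, 0], "claw": 85}
  ]
}}

```text
t: 42.72
eef_pos: [561.1, 34.5, 229.0]
tcp_rot: [3.141, -0.005, -3.027]
ft_force: [0.2, 0.7, 0.9]
opening: 0.846
grip_force: 0.0
```

{"name": "jog_arm", "arguments": {
  "targets": [
    {"slide": [-22.2, -38.7, 5], "turn": [0, 0, -8.9], "claw": 85},
    {"slide": [-22.2, -38.7, 0], "turn": [0, 0, -8.9], "claw": 85},
    {"slide": [-22.2, -38.7, 0], "turn": [0, 0, -8.9], "claw": 85},
    {"slide": [-22.2, -38.7, 0], "turn": [0, 0, 0], "claw": 85},
    {"slide": [-22.2, -38.7, 0], "turn": [0, 0, 0], "claw": 85}
  ]
}}

```text
t: 43.35
eef_pos: [450.2, -160.1, 235.7]
tcp_rot: [3.142, 0.0, 2.791]
ft_force: [0.3, -0.8, 0.5]
opening: 0.848
grip_force: 0.0
```

{"name": "jog_arm", "arguments": {
  "targets": [
    {"slide": [-22.2, -38.7, 0], "turn": [0, 0, 0], "claw": 85},
    {"slide": [-22.2, -38.7, -5], "turn": [0, 0, 0], "claw": 85},
    {"slide": [-22.2, -38.7, -5], "turn": [0, 0, 0], "claw": 85},
    {"slide": [-22.2, -38.7, -5], "turn": [0, 0, 0], "claw": 85},
    {"slide": [0, 0, 0], "turn": [0, 0, 0], "claw": 85}
  ]
}}

```text
t: 43.98
eef_pos: [361.0, -315.6, 220.2]
tcp_rot: [3.141, -0.001, 2.787]
ft_force: [0.0, -0.7, -0.0]
opening: 0.852
grip_force: 0.0
```

{"name": "jog_arm", "arguments": {
  "targets": [
    {"slide": [0, 0, 0], "turn": [0, 0, 0], "claw": 85},
    {"slide": [0, 0, 0], "turn": [0, 0, 0], "claw": 85}
  ]
}}

```text
t: 44.22
eef_pos: [362.7, -313.1, 220.8]
tcp_rot: [3.142, 0.0, 2.792]
ft_force: [0.3, -0.4, -0.4]
opening: 0.854
grip_force: 0.0
```

```bash
python3 -c "
from lk import *
look((387,-324),'c1')"
```

```text
eef [ 362.6 -313.3  220.8] closeyaw 70.0
[([246, 375], 0.78, [511.0, -457.0]), ([314, 233], 0.61, [381.0, -327.0])]
blob [ 384.4 -324.7] yaw 70.0 53.8 56.9
pins [[317.1, 251.9], [293.1, 239.1]] mid [ 388.4 -338.7] len 27.5 yaw 40.8
```

{"name": "jog_arm", "arguments": {
  "targets": [
    {"slide": [22.5, -11.2, -34], "turn": [0, 0, 0], "claw": 85},
    {"slide": [0, 0, -50], "turn": [0, 0, 0], "claw": 85},
    {"slide": [0, 0, -50], "turn": [0, 0, 0], "claw": 85},
    {"slide": [0, 0, -50], "turn": [0, 0, 0], "claw": 85},
    {"slide": [0, 0, -25], "turn": [0, 0, 0], "claw": 85}
  ]
}}

```text
t: 45.1
eef_pos: [384.3, -324.2, 9.4]
tcp_rot: [3.14, -0.002, 2.791]
ft_force: [0.6, -0.2, -0.4]
opening: 0.851
grip_force: 0.0
```

{"name": "jog_arm", "arguments": {
  "targets": [
    {"slide": [0, 0, -5.5], "turn": [0, 0, 0], "claw": 85},
    {"slide": [0, 0, 0], "turn": [0, 0, 0], "claw": 85},
    {"slide": [0, 0, 0], "turn": [0, 0, 0], "claw": 40},
    {"slide": [0, 0, 0], "turn": [0, 0, 0], "claw": 40},
    {"slide": [0, 0, 0], "turn": [0, 0, 0], "claw": 40}
  ]
}}

```text
t: 45.72
eef_pos: [384.9, -325.2, 6.7]
tcp_rot: [-3.141, 0.001, 2.791]
ft_force: [0.6, -0.7, 0.8]
opening: 0.592
grip_force: 0.6
```

{"name": "jog_arm", "arguments": {
  "targets": [
    {"slide": [0, 0, 0], "turn": [0, 0, 0], "claw": 40},
    {"slide": [0, 0, 0], "turn": [0, 0, 0], "claw": 40},
    {"slide": [0, 0, 0], "turn": [0, 0, 0], "claw": 40}
  ]
}}

```text
t: 46.1
eef_pos: [384.9, -325.2, 6.7]
tcp_rot: [-3.141, 0.001, 2.791]
ft_force: [0.1, 0.6, 7.8]
opening: 0.589
grip_force: 30.0
```

{"name": "jog_arm", "arguments": {
  "targets": [
    {"slide": [0, 0, 10], "turn": [0, 0, 0], "claw": 40},
    {"slide": [0, 0, 50], "turn": [0, 0, 0], "claw": 40},
    {"slide": [0, 0, 60], "turn": [0, 0, 0], "claw": 40},
    {"slide": [0, 0, 60], "turn": [0, 0, 0], "claw": 40},
    {"slide": [0, 0, 60], "turn": [0, 0, 0], "claw": 40}
  ]
}}

```text
t: 46.72
eef_pos: [384.3, -324.5, 248.9]
tcp_rot: [-3.142, 0.0, 2.791]
ft_force: [0.5, -0.7, -1.0]
opening: 0.586
grip_force: 30.0
```

```bash
python3 -c "
from hand import *
[cam('wrist') for _ in range(4)]
w=cam('wrist');cv2.imwrite('pics/hc.png',w['frame']);print(state()['eef_pos'],state()['grip_force'])
print(edges(w['frame']))"
```

```text
[ 384.3234608  -324.5332457   245.91049486] 29.999982565641403
[157, 157, 156, 151, 138, 116, 90, 71, 62, 59, 58, 58, 58, 58, 58, 59, 64, 71, 79, 84, 86, 87, 87, 87, 86, 86, 86, 86, 86, 86, 86, 85, 84, 82, 81, 81, 81, 80]
```

{"name": "jog_arm", "arguments": {
  "targets": [
    {"slide": [22.2, 44.9, 0], "turn": [0, 0, 8.9], "claw": 40},
    {"slide": [22.2, 44.9, 0], "turn": [0, 0, 8.9], "claw": 40},
    {"slide": [22.2, 44.9, 0], "turn": [0, 0, 8.9], "claw": 40},
    {"slide": [22.2, 44.9, 0], "turn": [0, 0, 0], "claw": 40},
    {"slide": [22.2, 44.9, 0], "turn": [0, 0, 0], "claw": 40}
  ]
}}

```text
t: 47.6
eef_pos: [495.6, -98.8, 244.5]
tcp_rot: [3.14, -0.003, -3.026]
ft_force: [0.7, -0.9, -0.9]
opening: 0.586
grip_force: 30.0
```

{"name": "jog_arm", "arguments": {
  "targets": [
    {"slide": [22.2, 44.9, 0], "turn": [0, 0, 0], "claw": 40},
    {"slide": [22.2, 44.9, 0], "turn": [0, 0, 0], "claw": 40},
    {"slide": [22.2, 44.9, 0], "turn": [0, 0, 0], "claw": 40},
    {"slide": [0, 0, 0], "turn": [0, 0, 0], "claw": 40},
    {"slide": [0, 0, 0], "turn": [0, 0, 0], "claw": 40}
  ]
}}

```text
t: 48.22
eef_pos: [561.6, 34.0, 244.7]
tcp_rot: [3.141, -0.003, -3.026]
ft_force: [0.1, -0.2, -0.6]
opening: 0.586
grip_force: 30.0
```

{"name": "jog_arm", "arguments": {
  "targets": [
    {"slide": [0, 0, 0], "turn": [0, 0, 0], "claw": 40},
    {"slide": [0, 0, 0], "turn": [0, 0, 0], "claw": 40},
    {"slide": [0, 0, 0], "turn": [0, 0, 0], "claw": 40}
  ]
}}

```text
t: 48.6
eef_pos: [562.2, 33.7, 246.3]
tcp_rot: [3.142, 0.0, -3.027]
ft_force: [-0.6, -1.0, 0.6]
opening: 0.585
grip_force: 30.0
```

{"name": "jog_arm", "arguments": {
  "targets": [
    {"slide": [-0.1, 0.6, -15], "turn": [0, 0, 0], "claw": 40},
    {"slide": [0, 0, -6], "turn": [0, 0, 0], "claw": 40},
    {"slide": [0, 0, -3], "turn": [0, 0, 0], "claw": 40},
    {"slide": [0, 0, 0], "turn": [0, 0, 0], "claw": 40},
    {"slide": [0, 0, 0], "turn": [0, 0, 0], "claw": 40}
  ]
}}

```text
t: 49.22
eef_pos: [562.3, 34.8, 222.4]
tcp_rot: [3.142, 0.0, -3.026]
ft_force: [-0.0, 0.5, -1.7]
opening: 0.588
grip_force: 30.0
```

{"name": "jog_arm", "arguments": {
  "targets": [
    {"slide": [0, 0, -1.5], "turn": [0, 0, 0], "claw": 40},
    {"slide": [0, 0, 0], "turn": [0, 0, 0], "claw": 40}
  ]
}}

```text
t: 49.48
eef_pos: [562.2, 34.8, 220.7]
tcp_rot: [3.141, 0.0, -3.026]
ft_force: [-0.4, -0.6, -1.2]
opening: 0.586
grip_force: 30.0
```

{"name": "jog_arm", "arguments": {
  "targets": [
    {"slide": [0, 0, -1.5], "turn": [0, 0, 0], "claw": 40},
    {"slide": [0, 0, 0], "turn": [0, 0, 0], "claw": 40}
  ]
}}

```text
t: 49.72
eef_pos: [562.2, 34.8, 219.0]
tcp_rot: [3.141, -0.0, -3.026]
ft_force: [0.6, -0.3, -0.0]
opening: 0.587
grip_force: 30.0
```

{"name": "jog_arm", "arguments": {
  "targets": [
    {"slide": [0, 0, -1.5], "turn": [0, 0, 0], "claw": 40},
    {"slide": [0, 0, 0], "turn": [0, 0, 0], "claw": 40}
  ]
}}

```text
t: 49.98
eef_pos: [562.2, 34.8, 217.5]
tcp_rot: [3.141, -0.0, -3.026]
ft_force: [-0.2, -0.7, -0.7]
opening: 0.587
grip_force: 30.0
```

{"name": "jog_arm", "arguments": {
  "targets": [
    {"slide": [0, 0, -1.5], "turn": [0, 0, 0], "claw": 40},
    {"slide": [0, 0, -1.5], "turn": [0, 0, 0], "claw": 40},
    {"slide": [0, 0, 0], "turn": [0, 0, 0], "claw": 40}
  ]
}}

```text
t: 50.35
eef_pos: [562.4, 34.8, 215.6]
tcp_rot: [-3.141, 0.001, -3.026]
ft_force: [-2.7, 0.2, 8.0]
opening: 0.584
grip_force: 30.0
```

{"name": "jog_arm", "arguments": {
  "targets": [
    {"slide": [0, 0, 2], "turn": [0, 0, 0], "claw": 40},
    {"slide": [0, 0, 0], "turn": [0, 0, 0], "claw": 85},
    {"slide": [0, 0, 0], "turn": [0, 0, 0], "claw": 85},
    {"slide": [0, 0, 0], "turn": [0, 0, 0], "claw": 85},
    {"slide": [0, 0, 40], "turn": [0, 0, 0], "claw": 85}
  ]
}}

```text
t: 50.98
eef_pos: [561.2, 34.8, 254.8]
tcp_rot: [3.141, -0.005, -3.026]
ft_force: [-0.4, 0.4, 0.8]
opening: 0.85
grip_force: 0.0
```

{"name": "jog_arm", "arguments": {
  "targets": [
    {"slide": [-12.8, -42, 0], "turn": [0, 0, 0], "claw": 85},
    {"slide": [-12.8, -42, 0], "turn": [0, 0, 0], "claw": 85},
    {"slide": [-12.8, -42, 0], "turn": [0, 0, 0], "claw": 85},
    {"slide": [-12.8, -42, 0], "turn": [0, 0, 0], "claw": 85},
    {"slide": [-12.8, -42, -10], "turn": [0, 0, 0], "claw": 85}
  ]
}}

```text
t: 51.6
eef_pos: [497.9, -176.6, 247.1]
tcp_rot: [-3.141, 0.001, -3.026]
ft_force: [0.8, -0.0, 0.2]
opening: 0.852
grip_force: 0.0
```

{"name": "jog_arm", "arguments": {
  "targets": [
    {"slide": [-12.8, -42, -15], "turn": [0, 0, 0], "claw": 85},
    {"slide": [0, 0, 0], "turn": [0, 0, 0], "claw": 85},
    {"slide": [0, 0, 0], "turn": [0, 0, 0], "claw": 85},
    {"slide": [0, 0, 0], "turn": [0, 0, 0], "claw": 85}
  ]
}}

```text
t: 52.1
eef_pos: [485.8, -216.4, 232.0]
tcp_rot: [-3.141, 0.001, -3.025]
ft_force: [0.6, 0.2, -0.0]
opening: 0.85
grip_force: 0.0
```

```bash
python3 - <<'E'
from h import *
[cam('wrist') for _ in range(3)];w=cam('wrist');s=state();cv2.imwrite('pics/v1.png',w['frame']);e=s['eef_pos'];print(np.round(e,1),s['tcp_rot'][2])
print([(np.round(r['xy']).tolist(),round(r['conf'],2)) for r in look_for('vase','wrist')])
uv=proj(w,(498.5,-214.7,92));print(uv);x,y=map(int,uv)
g=cv2.GaussianBlur(cv2.cvtColor(w['frame'],cv2.COLOR_BGR2GRAY),(5,5),0)
x0,y0=x-70,y-70
h=cv2.HoughCircles(g[y0:y+70,x0:x+70],cv2.HOUGH_GRADIENT,1,8,param1=60,param2=14,minRadius=12,maxRadius=50)
for c in h[0][:6]:
    print(np.round(c+[x0,y0,0],1),np.round(atz(w,c[:2]+[x0,y0],92),1), 'r@92mm',round(c[2]/377.4*np.dot(w['R'][2],atz(w,c[:2]+[x0,y0],92))+0,1))
# side view of stack
d=cam('side');cv2.imwrite('pics/stk.png',cv2.resize(np.hstack([d['frame'][100:310,210:380],w['frame'][y0:y0+210 if y0+210<480 else 480,x-85:x+85]]) if y0+210<=480 else d['frame'][100:310,210:380],None,fx=2,fy=2,interpolation=3))
E
```

```text
[ 485.7 -216.6  231.9] -3.0253740912353546
[([320.0, 226.0], 0.97), ([478.0, 119.0], 0.57)]
[321.25748912 240.98259335]
[321.5 224.5  29.7] [ 484.1 -216.2   92. ] r@92mm 2.8
[323.5 233.5  21.6] [ 491.7 -213.6   92. ] r@92mm 2.2
[321.5 216.5  25.1] [ 477.3 -217.    92. ] r@92mm 2.3
[313.5 214.5  18.5] [ 476.4 -223.8   92. ] r@92mm 1.6
[319.5 240.5  14.9] [ 498.2 -216.2   92. ] r@92mm 1.6
[312.5 227.5  21.6] [ 487.6 -223.4   92. ] r@92mm 2.1
```

View pics/stk.png

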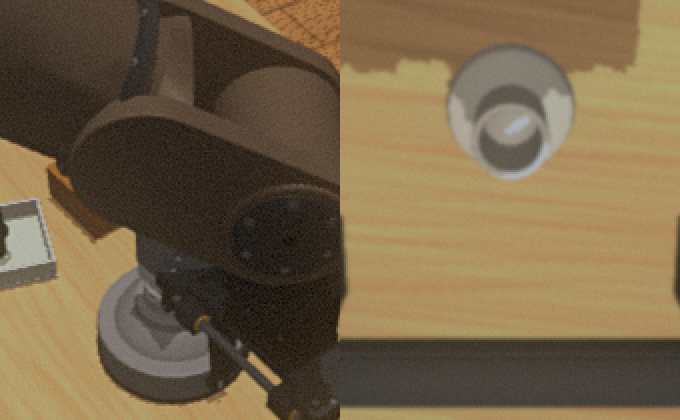

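The right crop shows the vase rim centred at wrist (321,240.5), so P is about (498.3,-215). The left shows the stack mostly hidden by the arm and the plug in the tray. Grasping the vase neck.

{"name": "jog_arm", "arguments": {
  "targets": [
    {"slide": [12.6, 1.2, -30], "turn": [0, 0, 0], "claw": 85},
    {"slide": [0, 0, -50], "turn": [0, 0, 0], "claw": 85},
    {"slide": [0, 0, -50], "turn": [0, 0, 0], "claw": 85},
    {"slide": [0, 0, -42], "turn": [0, 0, 0], "claw": 85},
    {"slide": [0, 0, 0], "turn": [0, 0, 0], "claw": 70}
  ]
}}

```text
t: 53.02
eef_pos: [496.9, -215.3, 57.6]
tcp_rot: [3.138, -0.004, -3.026]
ft_force: [0.1, 0.2, -0.6]
opening: 0.791
grip_force: 0.0
```

{"name": "jog_arm", "arguments": {
  "targets": [
    {"slide": [0, 0, 0], "turn": [0, 0, 0], "claw": 55},
    {"slide": [0, 0, 0], "turn": [0, 0, 0], "claw": 45},
    {"slide": [0, 0, 0], "turn": [0, 0, 0], "claw": 38},
    {"slide": [0, 0, 0], "turn": [0, 0, 0], "claw": 20},
    {"slide": [0, 0, 0], "turn": [0, 0, 0], "claw": 20}
  ]
}}

```text
t: 53.65
eef_pos: [498.2, -216.1, 60.1]
tcp_rot: [-3.141, 0.001, -3.026]
ft_force: [0.4, 0.2, 5.2]
opening: 0.355
grip_force: 30.0
```

{"name": "jog_arm", "arguments": {
  "targets": [
    {"slide": [0, 0, 0], "turn": [0, 0, 0], "claw": 20},
    {"slide": [0, 0, 0], "turn": [0, 0, 0], "claw": 20},
    {"slide": [0, 0, 0], "turn": [0, 0, 0], "claw": 20}
  ]
}}

```text
t: 54.02
eef_pos: [498.2, -216.1, 60.1]
tcp_rot: [-3.141, 0.001, -3.026]
ft_force: [-1.3, 1.2, 6.3]
opening: 0.356
grip_force: 30.0
```

{"name": "jog_arm", "arguments": {
  "targets": [
    {"slide": [0, 0, 10], "turn": [0, 0, 0], "claw": 20},
    {"slide": [0, 0, 40], "turn": [0, 0, 0], "claw": 20},
    {"slide": [0, 0, 50], "turn": [0, 0, 0], "claw": 20},
    {"slide": [0, 0, 50], "turn": [0, 0, 0], "claw": 20},
    {"slide": [0, 0, 50], "turn": [0, 0, 0], "claw": 20}
  ]
}}

```text
t: 54.65
eef_pos: [497.6, -215.7, 261.8]
tcp_rot: [3.141, -0.0, -3.026]
ft_force: [0.8, -0.5, -1.5]
opening: 0.355
grip_force: 29.9
```

{"name": "jog_arm", "arguments": {
  "targets": [
    {"slide": [0, 0, 50], "turn": [0, 0, 0], "claw": 20},
    {"slide": [10, 40, 10], "turn": [0, 0, 0], "claw": 20},
    {"slide": [10, 40, 0], "turn": [0, 0, 0], "claw": 20},
    {"slide": [10, 40, 0], "turn": [0, 0, 0], "claw": 20},
    {"slide": [10, 40, 0], "turn": [0, 0, 0], "claw": 20}
  ]
}}

```text
t: 55.28
eef_pos: [537.8, -54.7, 320.1]
tcp_rot: [3.142, -0.0, -3.027]
ft_force: [0.9, 0.1, -0.8]
opening: 0.355
grip_force: 29.9
```

{"name": "jog_arm", "arguments": {
  "targets": [
    {"slide": [10, 40, 0], "turn": [0, 0, 0], "claw": 20},
    {"slide": [10, 35, 0], "turn": [0, 0, 0], "claw": 20},
    {"slide": [3.3, 15.7, 0], "turn": [0, 0, 0], "claw": 20},
    {"slide": [0, 0, 0], "turn": [0, 0, 0], "claw": 20},
    {"slide": [0, 0, 0], "turn": [0, 0, 0], "claw": 20}
  ]
}}

```text
t: 55.9
eef_pos: [561.1, 33.8, 319.7]
tcp_rot: [-3.141, -0.0, -3.027]
ft_force: [0.3, -0.4, -1.6]
opening: 0.353
grip_force: 29.9
```

{"name": "jog_arm", "arguments": {
  "targets": [
    {"slide": [0, 0, 0], "turn": [0, 0, 0], "claw": 20},
    {"slide": [0, 0, 0], "turn": [0, 0, 0], "claw": 20},
    {"slide": [0, 0, 0], "turn": [0, 0, 0], "claw": 20},
    {"slide": [0, 0, 0], "turn": [0, 0, 0], "claw": 20}
  ]
}}

```text
t: 56.4
eef_pos: [561.3, 34.6, 319.7]
tcp_rot: [3.141, 0.0, -3.027]
ft_force: [0.0, -0.1, -1.8]
opening: 0.352
grip_force: 29.9
```

```bash
python3 - <<'E'
from h import *
s=cam('scene');d=cam('side');a=cv2.resize(s['frame'][110:270,270:420],(450,480),interpolation=3);b=cv2.resize(d['frame'][110:310,230:370],(336,480),interpolation=3)
cv2.imwrite('pics/fin.png',np.hstack([a,b]));print(state()['eef_pos'])
for c in (s,d): print(proj(c,(561.4,34.6,229)),proj(c,(561.4,34.6,129)))
E
```

```text
[561.32111555  34.70352143 319.65889892]
[335.65891621 190.18076663] [334.15938746 222.38676117]
[296.49014488 196.19812807] [296.80491628 230.71412932]
```

{"name": "jog_arm", "arguments": {
  "targets": [
    {"slide": [0.1, 0, -14], "turn": [0, 0, 0], "claw": 20},
    {"slide": [0, 0, -7], "turn": [0, 0, 0], "claw": 20},
    {"slide": [0, 0, -3], "turn": [0, 0, 0], "claw": 20},
    {"slide": [0, 0, 0], "turn": [0, 0, 0], "claw": 20}
  ]
}}

```text
t: 57.0
eef_pos: [561.4, 34.7, 295.4]
tcp_rot: [3.141, -0.0, -3.026]
ft_force: [0.8, -0.1, -2.2]
opening: 0.354
grip_force: 29.9
```

{"name": "jog_arm", "arguments": {
  "targets": [
    {"slide": [0, 0, -2], "turn": [0, 0, 0], "claw": 20},
    {"slide": [0, 0, 0], "turn": [0, 0, 0], "claw": 20}
  ]
}}

```text
t: 57.25
eef_pos: [561.4, 34.7, 293.7]
tcp_rot: [3.142, 0.0, -3.026]
ft_force: [0.2, 0.3, -1.1]
opening: 0.356
grip_force: 29.9
```

{"name": "jog_arm", "arguments": {
  "targets": [
    {"slide": [0, 0, -2], "turn": [0, 0, 0], "claw": 20},
    {"slide": [0, 0, 0], "turn": [0, 0, 0], "claw": 20}
  ]
}}

```text
t: 57.5
eef_pos: [561.4, 34.7, 291.6]
tcp_rot: [3.141, -0.0, -3.026]
ft_force: [-0.3, 0.1, -1.5]
opening: 0.353
grip_force: 29.9
```

{"name": "jog_arm", "arguments": {
  "targets": [
    {"slide": [0, 0, -1.5], "turn": [0, 0, 0], "claw": 20},
    {"slide": [0, 0, 0], "turn": [0, 0, 0], "claw": 20}
  ]
}}

```text
t: 57.75
eef_pos: [561.4, 34.7, 290.0]
tcp_rot: [3.141, -0.0, -3.026]
ft_force: [-0.7, -0.4, -1.1]
opening: 0.351
grip_force: 29.9
```

Over the pins without force; set down and release gently.

{"name": "jog_arm", "arguments": {
  "targets": [
    {"slide": [0, 0, -0.8], "turn": [0, 0, 0], "claw": 20},
    {"slide": [0, 0, -0.4], "turn": [0, 0, 0], "claw": 20},
    {"slide": [0, 0, 0], "turn": [0, 0, 0], "claw": 20}
  ]
}}

```text
t: 58.12
eef_pos: [561.5, 34.7, 289.1]
tcp_rot: [3.142, 0.0, -3.026]
ft_force: [0.3, 0.3, 0.9]
opening: 0.355
grip_force: 29.9
```

{"name": "jog_arm", "arguments": {
  "targets": [
    {"slide": [0, 0, 0], "turn": [0, 0, 0], "claw": 40},
    {"slide": [0, 0, 0], "turn": [0, 0, 0], "claw": 55},
    {"slide": [0, 0, 0], "turn": [0, 0, 0], "claw": 80},
    {"slide": [0, 0, 0], "turn": [0, 0, 0], "claw": 80},
    {"slide": [0, 0, 20], "turn": [0, 0, 0], "claw": 80}
  ]
}}

```text
t: 58.75
eef_pos: [561.0, 34.7, 308.1]
tcp_rot: [3.141, -0.003, -3.026]
ft_force: [0.3, 0.4, 0.9]
opening: 0.758
grip_force: 0.0
```

{"name": "jog_arm", "arguments": {
  "targets": [
    {"slide": [0, 0, 40], "turn": [0, 0, 0], "claw": 80},
    {"slide": [0, 0, 40], "turn": [0, 0, 0], "claw": 80},
    {"slide": [-30, -30, 20], "turn": [0, 0, 0], "claw": 80},
    {"slide": [-40, -30, 0], "turn": [0, 0, 0], "claw": 80},
    {"slide": [0, 0, 0], "turn": [0, 0, 0], "claw": 80}
  ]
}}

```text
t: 59.38
eef_pos: [489.7, -26.4, 409.9]
tcp_rot: [-3.141, 0.001, -3.029]
ft_force: [0.3, -0.3, 0.8]
opening: 0.799
grip_force: 0.0
```

```bash
python3 - <<'E'
from h import *
s=cam('scene');d=cam('side');a=cv2.resize(s['frame'][110:300,250:440],(480,480),interpolation=3);b=cv2.resize(d['frame'][110:310,180:310],(312,480),interpolation=3)
cv2.imwrite('pics/fin.png',np.hstack([a,b]));print(state()['eef_pos'],state()['ft_force'])
E
```

```text
[491.52792055 -25.40636041 409.28556428] [-0.56344889 -0.12304024 -0.07561971]
```

View pics/fin.png

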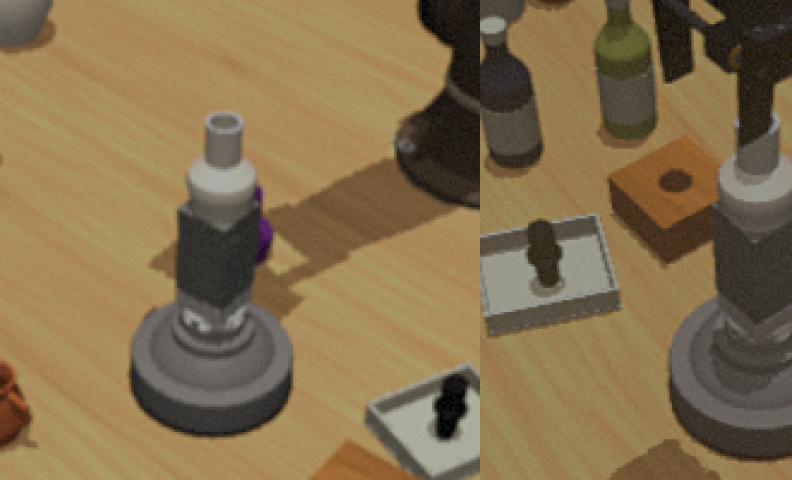

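The stack sits flush with the vase upright on top at left crop (222,160). The plug is in the tray at (452,405).

```bash
python3 -c "
from cell import *
print(job_done())"
```

```text
the job is handed in; nothing more can be done
None
```

I handed the job in after about 60 s of the 210 s; no verdict came back. The plug is in the tray, the head is seated over the dogs, all five risers are pressed home, and the vase stands upright on top.

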